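Open the specimen case and stack its two keyed trays

ROBOT

A 6-joint arm with a two-finger parallel gripper is mounted at the origin on a cart in front of the work surface, level with it; the furniture and walls round the work are solid. World frame = base frame: x ahead of the robot, y to its left, z up, the work surface at z = 0. Lengths are in m, angles in rad, forces in N, time in s.
With the tool pointing down it reaches from about 0.375 to 0.925 m from the base axis. Payload 5.7 kg.
Tool frame: the origin (TCP) lies on the mounting face of the last link; the fingertips stand 182 mm ahead of it and the grasp point (between the pads) lies 163 mm ahead of it; z points along the fingers, y is the line along which they close (so a half turn about z gives the same grasp; the last joint's range is limited). The gripper opens to 88 mm and grips with 3 to 60 N. Pads are 20 mm wide; open, the fingers measure 115 mm over their backs; the gripper's body (75 mm by 178 mm) begins 61 mm behind the grasp point.
Start: joints at [1.153, 0.359, 1.51, -0, 1.272, -0.115], TCP at [0.179, 0.573, 0.405] pointing down, gripper open.
Joint ranges: [-2.97, 2.97], [-1.01, 2.36], [0.21, 2.38], [-0.96, 4.11], [0.2, 2.71], [-2.98, 2.98]. Speed limits (rad/s): [2.39, 2.39, 3.14, 3.14, 3.14, 3.14].

INTERFACE

Orientations are given as a unit quaternion [w, x, y, z].
In Python, from workcell import bot, vision gives the robot as it stands.
- The arm moves only by the tool step_arm, never from a script. Its argument "series" is one flat list of numbers, 4 for each row, row after row: the shift along the tool's x, y, z as a fraction of full scale, then the turn about the tool's z as a fraction of full scale. In form: [tx, ty, tz, spin, tx, ty, tz, spin, ...]. A call has exactly 8 rows; each row shifts and turns the commanded pose from where the row before left it, along the tool's axes as they then stand; what a row does not reach is not made up. Full scale, the value 1, is 15 cm for a shift and pi/4 rad for a turn. A row lasts 1/10 s, in which the tool goes at most 50 mm and 8.59 degrees, less where a joint would pass 70% of its speed; a pose out of reach is approached as far as the arm can. A call with a number of a shift or a turn outside -1 to 1 is refused whole. A call with a gripper value outside its range is refused whole. "claw" is the closure, from 0 (fully open) to 1 (shut), set as the call begins (left out, the last holds). The fingers move at their own pace and stop on an object; "grip_force" is the grip in N (left out, the last holds). Time passes only in rows, so rows that do not move let the fingers close, or fill a call up. It gives the time, the measured TCP pose, the force, the opening and the grip force at its end, in the units of the state.
- bot.read_state(): the state, without advancing time (a new reading comes with each control period).
- vision.camera(name): name is "scene" or "top" or "wrist"; returns the picture (400x640x3 uint8, red, green, blue); there is no depth.
- vision.camera_model(name): a dict with "intrinsics" (3x3 intrinsics, pixels), "rvec" (rotation vector, rad) and "tvec" (3), from world to camera coordinates, as OpenCV has them. Camera axes: x right, y down, z forward; pixel columns grow to the right and rows downward; lengths in m; the calibration is good to about 2 mm. A picture is of the moment at which its call begins: read the wrist's pose just before it. camera_model takes no time and is no camera call; for the wrist camera it gives the pose at the moment of the call.
- bot.finish_job(): hands the job in; it is judged then, once.
The state is a dict: "time_s": time; "q": joint angles; "joint_vel": joint speeds; "joint_efforts": joint torques, N m; "tool_pos": TCP position; "tool_rot": TCP orientation; "wrist_force": force on the tool from outside, world axes, zero at the start; "torque": the same for the moment, N m; "width": opening from 0.0 (shut) to 1.0 (fully open); "grip_force": force on a finger pad.
Only numpy, scipy, OpenCV 4.12 (cv2) and the standard library are available. Lean on these libraries where they do the work, as an engineer would, in place of code of your own. Each camera call takes 0.05 s, during which the arm holds its last target. There are 200 camera calls.

TASK

Pack the specimen case: swing its lid up and back, past its balance point, until it stays open by itself. Then set the deep tray down on the bearers inside the case and the shallow tray on top of it, each the right way round so that its wide and narrow lugs drop fully into the matching notches below. Keep the trays level and set them down gently rather than dropping them, leave the lid open, and do not disturb the other things on the desk.

Things in the scene. Friction and masses are not known exactly. Their poses are not given: they have to be found in the camera images.
- case: Brown wooden case with brass corners, fixed on the desk: 126 deep (x) x 166 wide (y), rim 90 high; walls 8, so 110 x 150 mm inside, 5 mm play all round a tray. Origin: centre of its underside; x points to the hinge at the back, y to the left seen from the robot, z up; yaw within 15 degrees. Once home, both trays' axes lie along the case's.
- case_floor (a point): Middle of the case's inner floor (6 mm above the case's origin). Along each end wall (+y, -y) runs a bearer 14 wide, 9 mm high, with a notch down to the floor at its middle: 51 mm wide at the +y end, 31 mm at the -y end. The deep tray's underside rests on the bearers, so its origin ends 8 mm above the case's origin.
- lid (a joint): Lid angle, rad: 0 shut, 1.90 at its stop, leaning back. A panel 126 x 166 x 16 mm of about 0.3 kg lying on the rim, hinged along the back edge, no latch, slight hinge friction. Balance point about 1.45: let go below that it falls shut; beyond about 1.6 it falls back to the stop and stays.
- lid_knob (a point): Pinch point on the brass knob (14 mm diameter, 42 long) that sticks out of the middle of the lid's front edge, 27 mm out from the edge; pads close along the hinge line. Lid shut: 99 mm above the desk, knob pointing to -x of the case; straight up at 1.57. The knob can turn between the pads, so the tool may point down through the whole swing.
- lid_hinge (a point): Middle of the hinge line, at the back edge of the rim (63 mm behind the case's centre, 90 mm high); the line runs along the case's y. With the lid shut the knob's pinch point lies 153 mm in front of it and 9 mm above it.
- deep_tray: Open wooden tray, the deeper of two: 100 (x) x 140 (y), 47 mm tall with its lugs, walls 6, 0.25 to 0.4 kg. Origin: centre, at the lugs' feet (z = 0 on the desk), z up. Underside at z = 7, rim at 47 mm, inner floor 35 below the rim. Yaw from -35 to +115 degrees.
- deep_tray_grip (a point): Top middle of the deep tray's centre board, 3 mm below the rim: board 10 mm thick along the whole length at x = 0; grip it across x. Each side has a 39 mm wide cell, empty within 25 mm of the middle of the length; fixed specimen boxes, not above the rim, stand at its ends. Open the fingers at most 45 mm in there.
- deep_tray_wide_end (a point): Middle of the deep tray's +y end at rim height, 70 mm from its centre. Below this end wall a 46 mm WIDE lug, 7 mm high, under the -y end a 26 mm NARROW one (each 6 thick, 4 narrower over the lowest 3 mm); in the rim above them notches 51 and 31 wide, 8.5 deep. This end belongs at the case's +y (left) end.
- shallow_tray: Open wooden tray, the shallower of two: 100 (x) x 140 (y), 39 mm tall with its lugs, walls 6, 0.25 to 0.4 kg. Origin: centre, at the lugs' feet (z = 0 on the desk), z up. Underside at z = 7, rim at 39 mm, inner floor 27 below the rim. Yaw from -35 to +115 degrees. Home, its origin is 40 mm above the deep tray's.
- shallow_tray_grip (a point): Top middle of the shallow tray's centre board, 3 mm below the rim: board 10 mm thick along the whole length at x = 0; grip it across x. Each side has a 39 mm wide cell, empty within 25 mm of the middle of the length; fixed specimen boxes, not above the rim, stand at its ends. Open the fingers at most 45 mm in there.
- shallow_tray_wide_end (a point): Middle of the shallow tray's +y end at rim height, 70 mm from its centre. Below this end wall a 46 mm WIDE lug, 7 mm high, under the -y end a 26 mm NARROW one (each 6 thick, 4 narrower over the lowest 3 mm); in the rim above them notches 51 and 31 wide, 8.5 deep. This end belongs at the case's +y (left) end.
- chest_corner (a point): Point on the desk straight below the front right corner of the fixed pine chest of drawers behind the trays. From here the chest runs 0.47 m along +y and back along +x, 0.37 m tall; its knobs stand up to 30 mm out to -x. Wrist and gripper must pass in front of it when they turn between trays and case.
- wash_bottle: Bystander: clear wash bottle with a dark cap, 74 mm diameter, 146 mm tall, standing between the back of the case and the chest; origin under its centre.
- acid_bottle: Bystander: small brown bottle with a white cap, 32 mm diameter, 70 mm tall; origin under its centre.
- loupe: Bystander: folding loupe, 36 x 26 x 16 mm; origin under its centre.
- pen_case: Bystander: flat black pen case, 28 x 166 x 14 mm, lying at the front edge before the case; origin under its centre.
- blower: Bystander: black rubber dust blower, 100 x 47 x 47 mm; origin under its centre.
- jar_pens: Bystander: glass jar of brushes and pens, about 65 mm diameter, brushes up to 225 mm high; origin near the centre of its foot.

How it is judged:
By the outcome, as a careful person would: the job done as asked, in the order asked, and still so for the second after the job is handed in, with the robot touching nothing.
It also fails if it takes over 72 s, if anything falls off the work surface, if the arm or the gripper's body presses on something with over 40 N, if the wrist force passes 120 N, or if a joint passes its speed limit or range.

## Working session

There is one attempt and no reset: what is moved stays moved. The work goes in short steps, Python scripts to look and compute and a tool call to move; the robot and the scene stay as the last step left them, time stands still between calls to the robot, and variables do not carry over. Pictures are saved under pics/ and viewed, at most 10 in all, crops included, and the job is handed in when it is done.

Besides the shell and the picture viewer there is one more tool, called after "Call:" by a JSON object that holds its "op" and its "data". step_arm: Moves the arm, as the interface text tells. Its arguments: {"type":"object","properties":{"series":{"type":"array","items":{"type":"number"}},"claw":{"type":"number"},"grip_force":{"type":"number"}},"required":["series"]}

```bash
mkdir -p pics; ls; python3 - <<'E'
from workcell import bot, vision
import cv2, numpy as np
s=bot.read_state(); print({k:np.round(v,3).tolist() for k,v in s.items()})
for n in ("scene","top","wrist"):
    m=vision.camera_model(n); im=vision.camera(n); cv2.imwrite(f"pics/{n}0.png",im[:,:,::-1]); R=cv2.Rodrigues(np.array(m["rvec"],float))[0]
    print(n,np.round(m["intrinsics"],1).tolist(),"cam pos",np.round(-R.T@np.array(m["tvec"]).ravel(),3),np.round(R,2).tolist())
a=[cv2.imread(f"pics/{n}0.png") for n in("scene","top")]
cv2.imwrite("pics/both.png",cv2.resize(np.vstack(a),(480*1,600)))
E
```

```text
pics
{'time_s': 0.0, 'q': [1.153, 0.359, 1.511, 0.0, 1.272, -0.115], 'joint_vel': [-0.0, -0.0, 0.0, -0.0, -0.001, -0.001], 'joint_efforts': [-0.001, -51.536, -27.073, 0.067, 0.035, -0.0], 'tool_pos': [0.179, 0.572, 0.404], 'tool_rot': [-0.0, 0.151, 0.989, -0.001], 'wrist_force': [-0.116, 0.307, 0.241], 'torque': [-0.084, 0.021, 0.058], 'grip_force': 0.0, 'width': 1.004}
scene [[444.8, 0.0, 322.3], [0.0, 444.8, 204.8], [0.0, 0.0, 1.0]] cam pos [-0.124 -0.81   1.039] [[0.83, -0.56, -0.01], [-0.37, -0.54, -0.75], [0.41, 0.63, -0.66]]
top [[456.9, 0.0, 323.0], [0.0, 456.9, 204.8], [0.0, 0.0, 1.0]] cam pos [0.332 0.097 1.444] [[-0.03, -1.0, 0.01], [-0.99, 0.03, -0.11], [0.11, -0.01, -0.99]]
wrist [[307.3, 0.0, 327.1], [0.0, 307.3, 204.1], [0.0, 0.0, 1.0]] cam pos [0.11  0.594 0.383] [[0.3, 0.95, -0.0], [0.92, -0.29, 0.27], [0.26, -0.08, -0.96]]
```

View pics/top0.png

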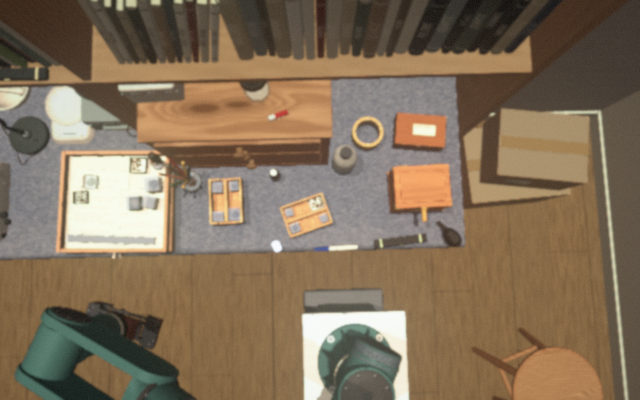

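View pics/scene0.png

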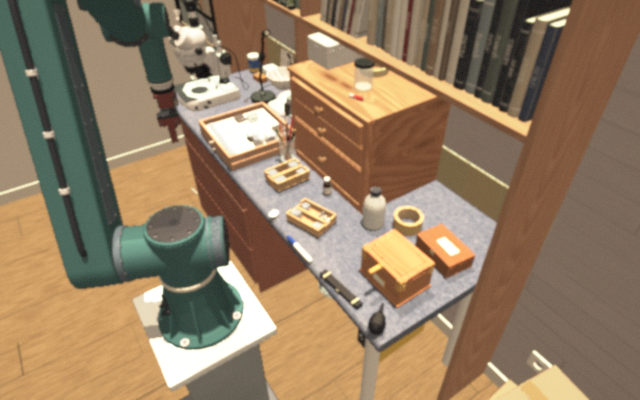

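The top view shows the case at about (421,188) with its knob at (424,214), the trays at (226,201) and (306,214), and the chest front at row ~160. The scene view agrees. I'll zoom in on the trays, the case and the gripper.

```bash
python3 - <<'E'
import cv2, numpy as np
t=cv2.imread("pics/top0.png"); s=cv2.imread("pics/scene0.png"); w=cv2.imread("pics/wrist0.png")
f=lambda im,x0,x1,y0,y1,W,H: cv2.resize(im[y0:y1,x0:x1],(W,H),interpolation=cv2.INTER_CUBIC)
a=f(t,200,470,155,255,800,296)
b=np.hstack([f(s,255,345,150,240,300,300),f(t,80,170,295,355,250,300),f(w,0,640,0,400,250,300)])
cv2.imwrite("pics/c1.png",np.vstack([a,b]))
E
```

```text
(no output)
```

View pics/c1.png

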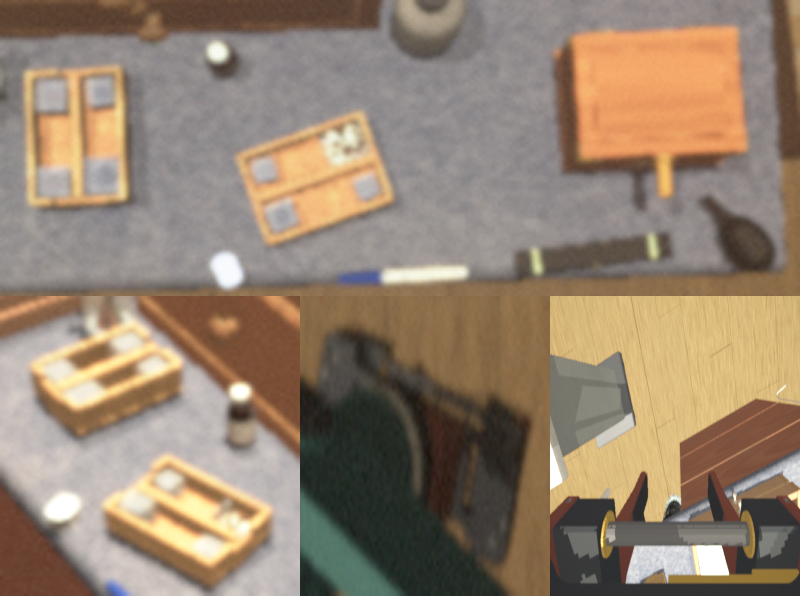

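```bash
cat > h.py <<'E'
import numpy as np, cv2
from workcell import bot, vision
from scipy.spatial.transform import Rotation as Ro
def cam(n):
    m=vision.camera_model(n); K=np.array(m["intrinsics"],float); R=cv2.Rodrigues(np.array(m["rvec"],float))[0]; t=np.array(m["tvec"],float).ravel()
    return K,R,-R.T@t
def ray(M,p):
    K,R,c=M; d=R.T@np.linalg.inv(K)@np.array([p[0],p[1],1.]); return c,d/np.linalg.norm(d)
def onz(M,p,z):
    c,d=ray(M,p); return c+d*(z-c[2])/d[2]
def tri(*mp):
    A=np.zeros((3,3));b=np.zeros(3)
    for M,p in mp:
        c,d=ray(M,p); P=np.eye(3)-np.outer(d,d); A+=P;b+=P@c
    return np.linalg.solve(A,b)
def pix(M,X):
    K,R,c=M; v=K@(R@(np.asarray(X)-c)); return v[:2]/v[2]
def snap(n,f=None):
    M=cam(n); im=vision.camera(n)[:,:,::-1].copy()
    if f: cv2.imwrite("pics/"+f,im)
    return M,im
def yawy():  # direction angle of tool y (closing line) in world
    R=Ro.from_quat(bot.read_state()["tool_rot"],scalar_first=True).as_matrix(); return np.arctan2(R[1,1],R[0,1])
def go(x,y,zg,yc=None,flip=False):
    """to grasp point x,y,zg with closing line at angle yc (mod pi): print units (shift total, spin total)"""
    s=bot.read_state(); R=Ro.from_quat(s["tool_rot"],scalar_first=True).as_matrix()
    g=np.array(s["tool_pos"])+R[:,2]*.163
    d=R.T@(np.array([x,y,zg])-g)
    out="grasp now %s  shift units %s"%(np.round(g,4),np.round(d/.15,3))
    if yc is not None:
        a=yawy(); e=(yc-a+np.pi/2)%np.pi-np.pi/2
        if flip: e-=np.sign(e)*np.pi
        # tool z is down: world +yaw = tool -spin
        out+="  spin units %.3f (deg %.1f)"%(-e/(np.pi/4),np.degrees(-e))
    print(out,"q6 %.2f"%s["q"][5]); return d/.15
E
python3 - <<'E'
from h import *
T=cam("top"); C=lambda x,y:(200+x/2.963,155+y/2.963)
lid=[onz(T,C(*p),.106) for p in [(572,32),(738,28),(747,152),(580,160)]]
print("lid",np.round(lid,3).tolist(),np.round(np.mean(lid,0),3))
print("knob",onz(T,C(664,182),.099))
for p in [((25,72),(121,67),(128,203),(30,207)),((237,156),(362,112),(394,198),(268,243))]:
    c=[onz(T,C(*q),.045) for q in p]; print("tray",np.round(c,3).tolist(),np.round(np.mean(c,0),3))
print("chest corner",onz(T,C(378,25),0),"yawy",yawy(), cam("wrist")[2])
E
```

```text
lid [[0.586, -0.126, 0.106], [0.586, -0.293, 0.106], [0.46, -0.295, 0.106], [0.457, -0.128, 0.106]] [ 0.522 -0.211  0.106]
knob [ 0.43301385 -0.21253233  0.099     ]
tray [[0.57, 0.437, 0.045], [0.572, 0.337, 0.045], [0.43, 0.331, 0.045], [0.428, 0.432, 0.045]] [0.5   0.384 0.045]
tray [[0.476, 0.217, 0.045], [0.518, 0.086, 0.045], [0.428, 0.056, 0.045], [0.385, 0.187, 0.045]] [0.452 0.137 0.045]
chest corner [0.61893377 0.06620957 0.        ] yawy 1.2679486974597962 [0.10964037 0.59389907 0.38354307]
```

```bash
python3 - <<'E'
from h import *
go(.49,.384,.24,np.pi/2)
E
```

```text
grasp now [0.1787 0.5722 0.241 ]  shift units [-2.355 -0.579  0.007]  spin units -0.386 (deg -17.4) q6 -0.12
```

Call:
{"op": "step_arm", "data": {"series": [-0.2, -0.05, 0, 0, -0.31, -0.08, 0, 0, -0.31, -0.08, 0, 0, -0.31, -0.08, 0, 0, -0.31, -0.08, 0, 0, -0.31, -0.08, 0, 0, -0.31, -0.07, 0, 0, -0.2, -0.05, 0, 0], "claw": 0}}

```text
time_s: 0.95
tool_pos: [0.4796, 0.388, 0.4044]
tool_rot: [0.0, 0.152, 0.988, -0.0]
wrist_force: [0.1, 0.5, 0.1]
width: 1.002
grip_force: 0.0
```

```bash
python3 - <<'E'
from h import *
M,im=snap("wrist","wd.png"); np.savez("wd.npz",K=M[0],R=M[1],c=M[2])
go(.49,.15,.24,np.pi/2)
E
```

```text
grasp now [0.4832 0.3861 0.2414]  shift units [-0.517 -1.487  0.012]  spin units -0.390 (deg -17.5) q6 -0.70
```

View pics/wd.png

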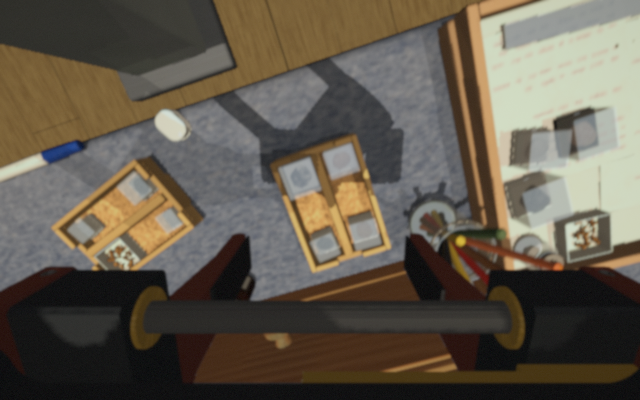

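The view shows the deep tray with rim corners at about (272,165), (356,136), (390,248) and (316,271), and the shallow tray at about (130,215). Next I go to the case.

Call:
{"op": "step_arm", "data": {"series": [-0.05, -0.2, 0, 0, -0.06, -0.25, 0, 0, -0.06, -0.25, 0, 0, -0.06, -0.25, 0, 0, -0.06, -0.25, 0, 0, -0.06, -0.25, 0, 0, -0.06, -0.25, 0, 0, -0.06, -0.25, 0, 0]}}

```text
time_s: 1.8
tool_pos: [0.4564, 0.0886, 0.4046]
tool_rot: [-0.0, 0.151, 0.989, -0.0]
wrist_force: [1.2, 0.0, 0.1]
width: 1.005
grip_force: 0.0
```

```bash
python3 - <<'E'
from h import *
M,im=snap("wrist","ws.png"); np.savez("ws.npz",K=M[0],R=M[1],c=M[2])
go(.44,-.21,.24,np.pi/2)
E
```

```text
grasp now [0.4559 0.0839 0.2414]  shift units [-0.485 -1.901  0.018]  spin units -0.386 (deg -17.4) q6 -1.23
```

Call:
{"op": "step_arm", "data": {"series": [-0.02, -0.25, 0, -0.05, -0.02, -0.25, 0, -0.05, -0.02, -0.25, 0, -0.05, -0.02, -0.25, 0, -0.05, -0.02, -0.25, 0, -0.05, -0.02, -0.25, 0, -0.05, -0.02, -0.25, 0, -0.05, -0.02, -0.2, 0, -0.04]}}

```text
time_s: 2.65
tool_pos: [0.4314, -0.2029, 0.4046]
tool_rot: [-0.0, -0.002, 1.0, -0.0]
wrist_force: [-0.5, 0.6, -0.3]
width: 0.999
grip_force: 0.0
```

```bash
python3 - <<'E'
from h import *
M,im=snap("wrist","wc.png"); np.savez("wc.npz",K=M[0],R=M[1],c=M[2])
go(.433,-.2125,.24,np.pi/2)
a=cv2.imread("pics/ws.png")
cv2.imwrite("pics/c2.png",np.vstack([cv2.resize(im[:290],(640,290)),a[:290]]))
E
```

```text
grasp now [ 0.4327 -0.2071  0.2419]  shift units [-0.002 -0.036  0.013]  spin units 0.006 (deg 0.3) q6 -2.16
```

View pics/c2.png

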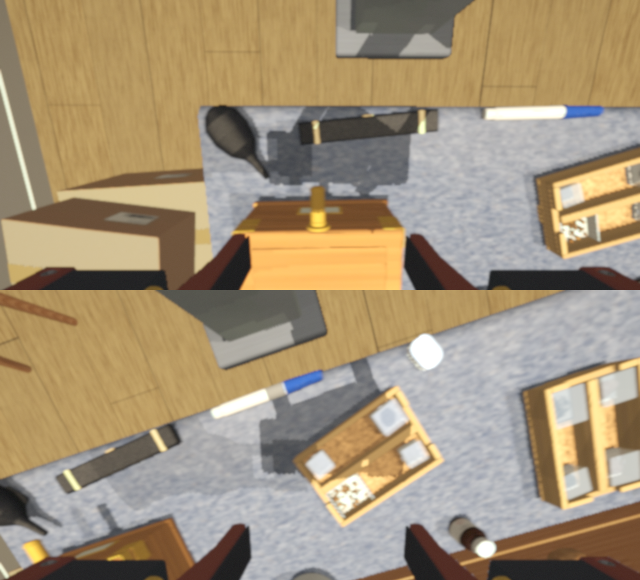

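wc.png (upper) shows the knob from (318,186) to (318,230) and the lid's front top edge from about (237,233) to (404,231). ws.png (lower) shows the shallow tray centred at about (368,455-290).

```bash
python3 - <<'E'
from h import *
z=np.load("wc.npz"); M=(z["K"],z["R"],z["c"]); im=cv2.imread("pics/wc.png"); T=cam("top"); t=cv2.imread("pics/top0.png")
hsv=cv2.cvtColor(im,cv2.COLOR_BGR2HSV)
for r in (195,205,215,222,226,230,236): print(r,[tuple(hsv[r,c]) for c in range(300,340,4)])
g=cv2.cvtColor(im,cv2.COLOR_BGR2GRAY).astype(float)
# front top edge: strongest vertical gradient in rows 222..242 per column
pts=[]
for c in list(range(258,304,2))+list(range(334,388,2)):
    col=cv2.GaussianBlur(g,(3,3),0)[220:246,c]; k=np.argmax(np.diff(col)); pts.append((c,220.5+k))
pts=np.float32(pts); vx,vy,x0,y0=cv2.fitLine(pts,cv2.DIST_HUBER,0,.01,.01).ravel(); print("edge",vx,vy,x0,y0,np.std(pts[:,1]))
A=[onz(M,(c,y0+(c-x0)*vy/vx),.106) for c in (237,404)]; d=A[0]-A[1]; print(np.round(A,4),"yaw",np.degrees(np.arctan2(d[1],d[0])))
# side extents on top at row 240
print("row238 S:",hsv[238,225:250,2],hsv[238,395:415,2])
# top view lid mask
h=cv2.cvtColor(t,cv2.COLOR_BGR2HSV); m=((h[...,1]>130)&(h[...,2]>170)&(h[...,0]<22)).astype(np.uint8)
m[:, :380]=0; m[:, 460:]=0; m[:155]=0; m[208:]=0
cs,_=cv2.findContours(m,0,2); c=max(cs,key=cv2.contourArea); r=cv2.minAreaRect(c); b=[onz(T,p,.106) for p in cv2.boxPoints(r)]; print("top lid",r,np.round(b,4),np.mean(b,0))
E
```

```text
195 [(np.uint8(108), np.uint8(9), np.uint8(146)), (np.uint8(105), np.uint8(7), np.uint8(149)), (np.uint8(150), np.uint8(2), np.uint8(134)), (np.uint8(18), np.uint8(151), np.uint8(140)), (np.uint8(19), np.uint8(173), np.uint8(149)), (np.uint8(19), np.uint8(175), np.uint8(147)), (np.uint8(17), np.uint8(122), np.uint8(117)), (np.uint8(109), np.uint8(26), np.uint8(79)), (np.uint8(107), np.uint8(15), np.uint8(118)), (np.uint8(114), np.uint8(9), np.uint8(142))]
205 [(np.uint8(14), np.uint8(159), np.uint8(119)), (np.uint8(14), np.uint8(156), np.uint8(119)), (np.uint8(14), np.uint8(162), np.uint8(120)), (np.uint8(19), np.uint8(172), np.uint8(139)), (np.uint8(19), np.uint8(173), np.uint8(150)), (np.uint8(19), np.uint8(177), np.uint8(147)), (np.uint8(17), np.uint8(167), np.uint8(131)), (np.uint8(14), np.uint8(151), np.uint8(120)), (np.uint8(14), np.uint8(155), np.uint8(117)), (np.uint8(14), np.uint8(150), np.uint8(117))]
215 [(np.uint8(16), np.uint8(162), np.uint8(124)), (np.uint8(16), np.uint8(158), np.uint8(123)), (np.uint8(16), np.uint8(166), np.uint8(129)), (np.uint8(21), np.uint8(176), np
[... 2030 characters left out ...]
uint8(144), np.uint8(255)), (np.uint8(19), np.uint8(142), np.uint8(255)), (np.uint8(19), np.uint8(145), np.uint8(255))]
edge 0.99982136 -0.018899687 328.2 229.9 0.94318604
[[ 0.4643 -0.2902  0.106 ]
 [ 0.4604 -0.1295  0.106 ]] yaw -88.61174560177997
row238 S: [178 176 171 158 134 110  90  81  80  80  80  80  80  80  80  80  79  79
  78  86 102 105  89 127 198] [255 255 255 255 255 255 255 248 237 216 176 115  59  57  66  70  73  78
  79  79]
top lid ((421.6246337890625, 186.24307250976562), (42.0462760925293, 55.691898345947266), 86.8201675415039) [[ 0.5828 -0.1247  0.106 ]
 [ 0.5879 -0.2909  0.106 ]
 [ 0.4622 -0.2907  0.106 ]
 [ 0.4573 -0.1262  0.106 ]] [ 0.52255    -0.20814016  0.106     ]
```

```bash
python3 - <<'E'
from h import *
z=np.load("wc.npz"); M=(z["K"],z["R"],z["c"])
print([np.round(onz(M,p,.099),4) for p in ((318.3,187),(318.3,205),(318.3,215),(318.3,222))])
print("triang knob tip", tri((M,(318.3,187)),(cam("top"),(424.4,221.2))))
go(.435,-.2112,.099,np.radians(91.5))
E
```

```text
[array([ 0.4215, -0.2118,  0.099 ]), array([ 0.4393, -0.2119,  0.099 ]), array([ 0.4494, -0.2119,  0.099 ]), array([ 0.4566, -0.212 ,  0.099 ])]
triang knob tip [ 0.4188829  -0.2111101   0.10813856]
grasp now [ 0.4327 -0.2071  0.2419]  shift units [-0.014 -0.023  0.953]  spin units -0.027 (deg -1.2) q6 -2.16
```

Call:
{"op": "step_arm", "data": {"series": [-0.014, -0.03, 0, -0.027, 0, 0, 0.15, 0, 0, 0, 0.2, 0, 0, 0, 0.2, 0, 0, 0, 0.2, 0, 0, 0, 0.14, 0, 0, 0, 0.06, 0, 0, 0, 0, 0]}}

```text
time_s: 3.5
tool_pos: [0.4335, -0.2048, 0.2613]
tool_rot: [-0.001, -0.013, 1.0, 0.001]
wrist_force: [-0.3, 0.2, 0.5]
width: 1.0
grip_force: 0.0
```

Call:
{"op": "step_arm", "data": {"series": [0, 0, 0, 0, 0, 0, 0, 0, 0, 0, 0, 0, 0, 0, 0, 0, 0, 0, 0, 0, 0, 0, 0, 0, 0, 0, 0, 0, 0, 0, 0, 0], "claw": 1, "grip_force": 20}}

```text
time_s: 4.3
tool_pos: [0.4338, -0.2059, 0.2622]
tool_rot: [-0.0, -0.012, 1.0, -0.0]
wrist_force: [-0.3, 0.0, -0.1]
width: 0.313
grip_force: 0.0
```

```bash
python3 - <<'E'
from h import *
go(.435,-.212,.099,np.radians(91.5)); s=bot.read_state(); print(s["time_s"],s["width"],s["grip_force"],s["wrist_force"])
# arc: hinge relative to knob now: +x 153, -9 z ; tool x = -world x
L=np.hypot(.153,.009); a0=np.arctan2(.009,.153)
th=np.linspace(0,1.8,25); X=-L*np.cos(a0+th); Z=L*np.sin(a0+th)
print(np.round(np.c_[-np.diff(X)/.15,-np.diff(Z)/.15],3).tolist())
E
```

```text
grasp now [ 0.4337 -0.2059  0.0992]  shift units [-0.007 -0.041  0.001]  spin units -0.002 (deg -0.1) q6 -2.18
4.3 0.31282449359726044 0.0 [-0.31301216  0.02692007 -0.07532663]
[[-0.007, -0.076], [-0.013, -0.075], [-0.019, -0.074], [-0.024, -0.073], [-0.03, -0.071], [-0.035, -0.068], [-0.04, -0.065], [-0.045, -0.062], [-0.049, -0.059], [-0.053, -0.055], [-0.057, -0.051], [-0.061, -0.046], [-0.064, -0.042], [-0.067, -0.037], [-0.07, -0.032], [-0.072, -0.026], [-0.074, -0.021], [-0.075, -0.015], [-0.076, -0.01], [-0.077, -0.004], [-0.077, 0.002], [-0.076, 0.008], [-0.075, 0.013], [-0.074, 0.019]]
```

Call:
{"op": "step_arm", "data": {"series": [-0.007, -0.04, 0, 0, 0, 0, 0, 0, 0, 0, 0, 0, 0, 0, 0, 0, 0, 0, 0, 0, 0, 0, 0, 0, 0, 0, 0, 0, 0, 0, 0, 0]}}

```text
time_s: 5.1
tool_pos: [0.4351, -0.2115, 0.2621]
tool_rot: [0.0, -0.012, 1.0, 0.0]
wrist_force: [1.8, 5.4, 0.8]
width: 0.151
grip_force: 20.0
```

```bash
python3 - <<'E'
from h import *
for i in range(2):
  go(.435,-.212,.099,np.radians(91.5)); s=bot.read_state(); print(s["time_s"],s["width"],s["grip_force"],s["wrist_force"])
M=cam("wrist"); s=bot.read_state(); print(M[2]-s["tool_pos"])
E
```

```text
grasp now [ 0.4351 -0.2113  0.0991]  shift units [ 0.001 -0.005  0.001]  spin units -0.002 (deg -0.1) q6 -2.19
5.1 0.15092964907304698 20.002010464668274 [1.81018312 5.4010407  0.79076712]
grasp now [ 0.4351 -0.2113  0.0991]  shift units [ 0.001 -0.005  0.001]  spin units -0.002 (deg -0.1) q6 -2.19
5.1 0.15092964907304698 20.002010464668274 [1.81018312 5.4010407  0.79076712]
[-0.07245042 -0.00208773 -0.02048696]
```

Call:
{"op": "step_arm", "data": {"series": [-0.007, 0, -0.076, 0, -0.013, 0, -0.075, 0, -0.019, 0, -0.074, 0, -0.024, 0, -0.073, 0, -0.03, 0, -0.071, 0, -0.035, 0, -0.068, 0, -0.04, 0, -0.065, 0, -0.045, 0, -0.062, 0]}}

```text
time_s: 5.9
tool_pos: [0.4669, -0.2107, 0.3475]
tool_rot: [-0.0, -0.012, 1.0, 0.0]
wrist_force: [0.3, 4.9, -4.4]
width: 0.153
grip_force: 20.0
```

Call:
{"op": "step_arm", "data": {"series": [-0.049, 0, -0.059, 0, -0.053, 0, -0.055, 0, -0.057, 0, -0.051, 0, -0.061, 0, -0.046, 0, -0.064, 0, -0.042, 0, -0.067, 0, -0.037, 0, -0.07, 0, -0.032, 0, -0.072, 0, -0.026, 0]}}

```text
time_s: 6.7
tool_pos: [0.5412, -0.2089, 0.3994]
tool_rot: [-0.001, -0.012, 1.0, 0.0]
wrist_force: [-2.3, 3.7, -3.2]
width: 0.151
grip_force: 20.0
```

Call:
{"op": "step_arm", "data": {"series": [-0.074, 0, -0.021, 0, -0.075, 0, -0.015, 0, -0.076, 0, -0.01, 0, -0.077, 0, -0.004, 0, -0.077, 0, 0.002, 0, -0.076, 0, 0.008, 0, -0.075, 0, 0.013, 0, -0.074, 0, 0.019, 0]}}

```text
time_s: 7.5
tool_pos: [0.633, -0.2076, 0.4017]
tool_rot: [0.002, -0.012, 1.0, -0.002]
wrist_force: [1.2, -0.1, -0.4]
width: 0.011
grip_force: 0.1
```

```bash
python3 - <<'E'
from h import *
go(.435,-.212,.099,np.radians(91.5)); s=bot.read_state(); print(s["time_s"],s["width"],s["grip_force"],s["wrist_force"])
E
```

```text
grasp now [ 0.6335 -0.2081  0.2387]  shift units [1.327 0.01  0.927]  spin units -0.002 (deg -0.1) q6 -2.02
7.5 0.011171842483369103 0.0983789493329823 [ 1.18113216 -0.11387744 -0.41707277]
```

```bash
python3 - <<'E'
from h import *
M,im=snap("scene","s1.png"); T,t=snap("top","t1.png")
f=lambda im,x0,x1,y0,y1,W,H: cv2.resize(im[y0:y1,x0:x1],(W,H),interpolation=cv2.INTER_CUBIC)
cv2.imwrite("pics/c3.png",np.hstack([f(im,320,480,140,310,400,425),f(t,340,480,110,260,400,425)]))
E
```

```text
(no output)
```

View pics/c3.png

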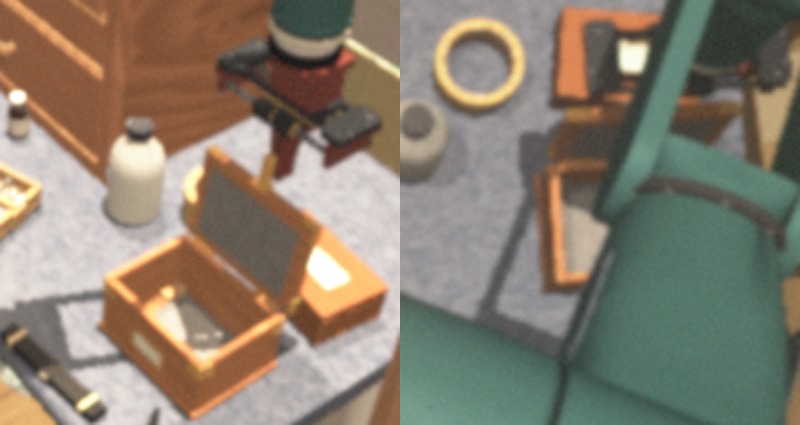

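The lid is standing open, with the knob just in front of the fingers at about (268,165) in the scene crop, probably leaning on them. I ease back so it settles on its stop, then rise.

Call:
{"op": "step_arm", "data": {"series": [-0.03, 0, 0, 0, -0.03, 0, 0, 0, -0.03, 0, 0, 0, -0.03, 0, 0, 0, -0.03, 0, 0, 0, 0, 0, -0.2, 0, 0, 0, -0.3, 0, 0, 0, -0.2, 0]}}

```text
time_s: 8.4
tool_pos: [0.6543, -0.2065, 0.5079]
tool_rot: [0.001, -0.012, 1.0, -0.001]
wrist_force: [1.4, -1.4, -0.1]
width: 0.005
grip_force: 0.0
```

```bash
python3 - <<'E'
from h import *
go(.46,-.2,.34,np.radians(91.5))
s=bot.read_state(); print(s["wrist_force"],s["time_s"])
# trays from wd/ws wrist views: rim corners by eye region -> mask contours
for n in("wd","ws"):
    z=np.load(n+".npz"); M=(z["K"],z["R"],z["c"]); im=cv2.imread(f"pics/{n}.png"); h=cv2.cvtColor(im,cv2.COLOR_BGR2HSV)
    m=((h[...,1]>90)&(h[...,0]<25)&(h[...,2]>60)).astype(np.uint8)
    seed={"wd":(335,200),"ws":(368,165)}[n]
    m2=np.zeros_like(m); x,y=seed; m2[y-85:y+85,x-85:x+85]=m[y-85:y+85,x-85:x+85]
    m2=cv2.morphologyEx(m2,cv2.MORPH_CLOSE,np.ones((25,25))) ; m2=cv2.morphologyEx(m2,cv2.MORPH_OPEN,np.ones((9,9)))
    cs,_=cv2.findContours(m2,0,2); c=max(cs,key=cv2.contourArea); hull=cv2.convexHull(c); ap=cv2.approxPolyDP(hull,6,True)[:,0]; print(n,cv2.minAreaRect(c),ap.tolist())
E
```

```text
grasp now [ 0.6545 -0.2066  0.3449]  shift units [1.295 0.076 0.03 ]  spin units -0.002 (deg -0.1) q6 -2.00
[ 1.38470098 -1.44685739 -0.11194582] 8.4
wd ((339.4623718261719, 222.28147888183594), (162.39157104492188, 89.5359115600586), 69.3818130493164) [[292, 154], [327, 144], [363, 160], [406, 284], [321, 284], [284, 202]]
ws ((366.730712890625, 166.84617614746094), (88.75203704833984, 126.7490005493164), 56.3099365234375) [[397, 99], [436, 174], [341, 231], [296, 166]]
```

Call:
{"op": "step_arm", "data": {"series": [0.1, 0, 0, 0, 0.17, 0, 0, 0, 0.17, 0, 0, 0, 0.13, 0, 0, 0, 0.05, 0, 0, 0, 0, 0, 0, 0, 0, 0, 0, 0, 0, 0, 0, 0], "claw": 0}}

```text
time_s: 9.2
tool_pos: [0.5619, -0.2088, 0.5051]
tool_rot: [0.0, -0.013, 1.0, -0.0]
wrist_force: [0.5, -0.4, 0.6]
width: 0.694
grip_force: 0.0
```

```bash
python3 - <<'E'
from h import *
M,im=snap("wrist","wi.png"); np.savez("wi.npz",K=M[0],R=M[1],c=M[2])
go(.50,.36,.24,np.radians(88))
print("pred rim corners",[pix(M,(x,y,.09)).round().tolist() for x,y in((.462,-.129),(.462,-.295),(.588,-.295),(.588,-.129))])
E
```

```text
grasp now [ 0.5618 -0.2087  0.342 ]  shift units [0.317 3.801 0.68 ]  spin units 0.076 (deg 3.4) q6 -2.07
pred rim corners [[395.0, 97.0], [258.0, 93.0], [262.0, 194.0], [387.0, 197.0]]
```

View pics/wi.png

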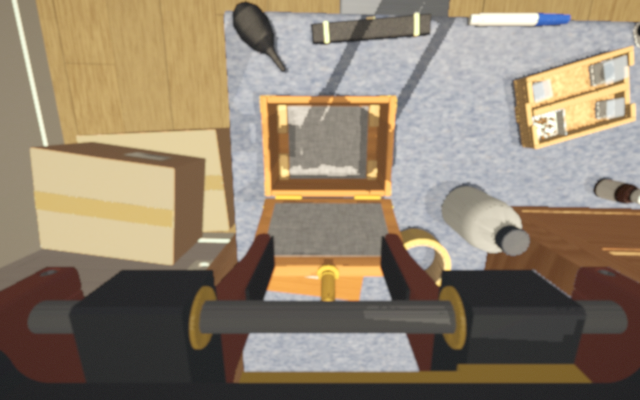

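The interior view shows the lid leaning back, and the rim's outer corners near (261,97) and (396,97). The wide notch bearer is on the right (+y).

```bash
cat > casefit.py <<'E'
from h import *
z=np.load("wi.npz"); M=(z["K"],z["R"],z["c"]); im=cv2.imread("pics/wi.png"); h=cv2.cvtColor(im,cv2.COLOR_BGR2HSV)
m=((h[...,1]>100)&(h[...,0]<25)&(h[...,2]>90)).astype(np.uint8)
F=[(c,88+np.argmax(m[88:120,c])-.5) for c in range(275,385,3)]
L=[(250+np.argmax(m[r,250:290])-.5,r) for r in range(108,185,3)]
Rr=[(410-np.argmax(m[r,410:370:-1])+.5,r) for r in range(108,185,3)]
def fit(P):
    W=np.array([onz(M,p,.09)[:2] for p in P],np.float32); v=cv2.fitLine(W,cv2.DIST_HUBER,0,.0005,.01).ravel(); return v
f,l,r=map(fit,(F,L,Rr))
for n,v in zip("flr",(f,l,r)): print(n,np.degrees(np.arctan(v[1]/v[0])),v[2:])
yaw=np.arctan2(-f[0],f[1]) if f[1]>0 else np.arctan2(f[0],-f[1])
ax=np.array([np.cos(yaw),np.sin(yaw)]); ay=np.array([-ax[1],ax[0]])
X=f[2:]@ax; Y=(l[2:]@ay+r[2:]@ay)/2; print("yaw",np.degrees(yaw),"width",(r[2:]-l[2:])@ay,"centre",(X+.063)*ax+Y*ay)
E
python3 casefit.py
```

```text
f -88.57673 [ 0.46271887 -0.21274453]
l 1.4676766 [ 0.5157962  -0.29209566]
r 0.22733057 [ 0.5084534  -0.12704217]
yaw 1.4232655 width 0.16518494 centre [ 0.5256511  -0.20923284]
```

Call:
{"op": "step_arm", "data": {"series": [0.08, 0.25, 0, 0, 0.1, 0.3, 0, 0, 0.1, 0.3, 0, 0, 0.05, 0.3, 0, 0, 0, 0.31, 0, 0, 0, 0.31, 0.05, 0, 0, 0.31, 0.05, 0, 0, 0.31, 0.05, 0]}}

```text
time_s: 10.05
tool_pos: [0.5028, 0.1506, 0.4825]
tool_rot: [0.0, -0.012, 1.0, 0.0]
wrist_force: [0.8, -0.7, -0.2]
width: 1.001
grip_force: 0.0
```

```bash
python3 - <<'E'
from h import *
go(.48,.36,.20,np.radians(88))
E
```

```text
grasp now [0.5029 0.1507 0.3195]  shift units [0.118 1.399 0.797]  spin units 0.076 (deg 3.4) q6 -1.44
```

Call:
{"op": "step_arm", "data": {"series": [-0.02, 0.2, 0.1, 0.01, -0.02, 0.25, 0.12, 0.01, -0.02, 0.25, 0.12, 0.01, -0.02, 0.25, 0.12, 0.01, -0.02, 0.25, 0.12, 0.01, -0.01, 0.2, 0.12, 0.01, 0, 0.1, 0.1, 0.01, 0, 0.05, 0, 0]}}

```text
time_s: 10.85
tool_pos: [0.5179, 0.382, 0.3597]
tool_rot: [-0.002, 0.014, 1.0, -0.001]
wrist_force: [-0.7, 0.2, -0.1]
width: 1.0
grip_force: 0.0
```

```bash
python3 - <<'E'
from h import *
M,im=snap("wrist","wd2.png"); np.savez("wd2.npz",K=M[0],R=M[1],c=M[2])
go(.50,.384,.20,np.radians(88)); s=bot.read_state(); print(s["time_s"])
cv2.imwrite("pics/c4.png",cv2.resize(im[60:300,220:460],(600,600),interpolation=cv2.INTER_CUBIC))
E
```

```text
grasp now [0.518  0.3821 0.1983]  shift units [ 0.12   0.009 -0.011]  spin units 0.008 (deg 0.3) q6 -1.01
10.9
```

View pics/c4.png

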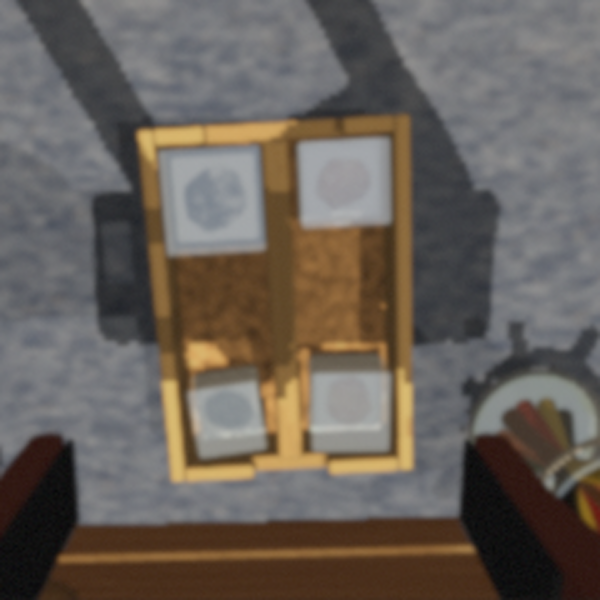

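c4 shows the deep tray with rim corners (138,130), (411,116), (413,468) and (174,480). The wide notch is at the front (world -x) end and the narrow one at the back, so its yaw is ≈ +90°.

```bash
python3 - <<'E'
from h import *
L=lambda n:(lambda z:(z["K"],z["R"],z["c"]))(np.load(n+".npz"))
A,B=L("wd2"),L("wd")
ca=[(220+x/2.5,60+y/2.5) for x,y in((138,130),(411,116),(413,468),(174,480))]
cb=[(272,165),(356,136),(390,248),(316,271)]
print("tri",[np.round(tri((A,p),(B,q)),3).tolist() for p,q in zip(ca,cb)])
for z in (.045,.047):
    P=np.array([onz(A,p,z) for p in ca])[:,:2]; c=P.mean(0); ax=(P[1]+P[0]-P[2]-P[3])  # toward wide end = tray +y
    print(z,np.round(P,4).tolist(),"c",c.round(4),"yaw",np.degrees(np.arctan2(ax[1],ax[0]))-90+360,"len",np.linalg.norm(P[1]-P[2]),np.linalg.norm(P[0]-P[3]),"wid",np.linalg.norm(P[0]-P[1]),np.linalg.norm(P[2]-P[3]))
# board line
b=np.array([onz(A,(220+x/2.5,60+y/2.5),.044)[:2] for x,y in((279,140),(289,455))]); print("board",b,b.mean(0))
# board edges by tracing gray profile
E
```

```text
tri [[0.438, 0.339, 0.061], [0.436, 0.432, 0.064], [0.563, 0.434, 0.07], [0.588, 0.337, 0.022]]
0.045 [[0.437, 0.3354], [0.435, 0.4355], [0.5739, 0.4391], [0.5766, 0.34]] c [0.5056 0.3875] yaw 91.71473150891507 len 0.13895836286059007 0.13962125169093945 wid 0.10017462951834953 0.09913426163992592
0.047 [[0.4371, 0.3357], [0.4351, 0.4352], [0.5731, 0.4388], [0.5757, 0.3403]] c [0.5052 0.3875] yaw 91.71473150891507 len 0.1380149534171548 0.1386733417944934 wid 0.09949452873467049 0.09846122407188175
board [[0.44205337 0.38707957]
 [0.56716591 0.38806662]] [0.50460964 0.38757309]
```

Call:
{"op": "step_arm", "data": {"series": [0.08, 0.04, 0, -0.07, 0, 0, 0.1, 0, 0, 0, 0.15, 0, 0, 0, 0.15, 0, 0, 0, 0.1, 0, 0, 0, 0, 0, 0, 0, 0, 0, 0, 0, 0, 0], "claw": 0.52}}

```text
time_s: 11.7
tool_pos: [0.5075, 0.3875, 0.2891]
tool_rot: [0.001, -0.012, 1.0, 0.001]
wrist_force: [-0.5, -0.0, -0.5]
width: 0.48
grip_force: 0.0
```

```bash
python3 - <<'E'
from h import *
go(.5052,.3875,.047,np.radians(91.5)); s=bot.read_state(); print(s["time_s"],s["width"])
E
```

```text
grasp now [0.5078 0.3876 0.1261]  shift units [ 0.018 -0.001  0.527]  spin units -0.002 (deg -0.1) q6 -1.05
11.7 0.4803839696648706
```

Call:
{"op": "step_arm", "data": {"series": [0.018, 0, 0.1, 0, 0, 0, 0.15, 0, 0, 0, 0.15, 0, 0, 0, 0.08, 0, 0, 0, 0.04, 0, 0, 0, 0, 0, 0, 0, 0, 0, 0, 0, 0, 0]}}

```text
time_s: 12.5
tool_pos: [0.5046, 0.3876, 0.2107]
tool_rot: [0.001, -0.012, 1.0, 0.0]
wrist_force: [0.2, -0.1, 0.5]
width: 0.481
grip_force: 0.0
```

Call:
{"op": "step_arm", "data": {"series": [0, 0, 0, 0, 0, 0, 0, 0, 0, 0, 0, 0, 0, 0, 0, 0, 0, 0, 0, 0, 0, 0, 0, 0, 0, 0, 0, 0, 0, 0, 0, 0], "claw": 1, "grip_force": 45}}

```text
time_s: 13.3
tool_pos: [0.5041, 0.3872, 0.2096]
tool_rot: [-0.0, -0.012, 1.0, -0.0]
wrist_force: [-0.3, -0.6, 1.2]
width: 0.113
grip_force: 45.0
```

```bash
python3 - <<'E'
from h import *
go(.5056,-.209,.3,np.radians(91.5)); s=bot.read_state(); print(s["time_s"],s["width"],s["grip_force"],s["wrist_force"])
E
```

```text
grasp now [0.5041 0.3872 0.0466]  shift units [ 0.088 -3.974 -1.688]  spin units -0.002 (deg -0.1) q6 -1.05
13.3 0.11346060956237498 44.99196231365204 [-0.29833556 -0.57930956  1.21393598]
```

Call:
{"op": "step_arm", "data": {"series": [0, 0, -0.05, 0, 0, 0, -0.15, 0, 0, 0, -0.22, 0, 0, 0, -0.25, 0, 0.04, -0.05, -0.2, 0, 0.1, -0.1, -0.13, 0, 0.12, -0.15, 0, 0, 0.1, -0.2, 0, 0]}}

```text
time_s: 14.1
tool_pos: [0.4511, 0.3109, 0.3606]
tool_rot: [0.001, -0.013, 1.0, 0.001]
wrist_force: [0.1, -0.1, -3.0]
width: 0.112
grip_force: 45.0
```

Call:
{"op": "step_arm", "data": {"series": [0, -0.25, 0, 0, 0, -0.28, 0, 0, 0, -0.28, 0, 0, 0, -0.28, 0, 0, 0, -0.28, 0, 0, 0, -0.26, 0, 0, 0, -0.2, 0, 0, 0, -0.1, 0, 0.05]}}

```text
time_s: 14.9
tool_pos: [0.4587, 0.0194, 0.3598]
tool_rot: [-0.0, 0.009, 1.0, -0.0]
wrist_force: [0.0, 0.6, -2.9]
width: 0.108
grip_force: 45.0
```

Call:
{"op": "step_arm", "data": {"series": [0, 0, 0, 0.1, 0, 0, 0, 0.16, 0, 0, 0, 0.17, 0, 0, 0, 0.17, 0, 0, 0, 0.17, 0, 0, 0, 0.17, 0, 0, 0, 0.17, 0, 0, 0, 0.17]}}

```text
time_s: 15.7
tool_pos: [0.4587, 0.0217, 0.3597]
tool_rot: [-0.0, 0.491, 0.871, -0.0]
wrist_force: [-0.1, 0.3, -3.3]
width: 0.106
grip_force: 45.0
```

Call:
{"op": "step_arm", "data": {"series": [0, 0, 0, 0.17, 0, 0, 0, 0.17, 0, 0, 0, 0.16, 0, 0, 0, 0.12, 0, 0, 0, 0.05, 0, 0, 0, 0, 0, 0, 0, 0, 0, 0, 0, 0]}}

```text
time_s: 16.5
tool_pos: [0.459, 0.0216, 0.3597]
tool_rot: [-0.0, 0.698, 0.716, -0.0]
wrist_force: [0.6, -1.2, -3.6]
width: 0.105
grip_force: 45.0
```

```bash
python3 - <<'E'
from h import *
go(.5256,-.209,.2,np.radians(1.42)); s=bot.read_state(); print(s["time_s"],s["width"],s["grip_force"],s["wrist_force"])
E
```

```text
grasp now [0.4589 0.0216 0.1967]  shift units [-1.548  0.405 -0.022]  spin units 0.001 (deg 0.0) q6 -0.13
16.5 0.10512778328111276 44.9861741065979 [ 0.58662498 -1.20225761 -3.62920996]
```

Call:
{"op": "step_arm", "data": {"series": [-0.1, 0, 0, 0, -0.22, 0.03, 0, 0, -0.26, 0.07, 0, 0, -0.26, 0.08, 0, 0, -0.26, 0.08, 0, 0, -0.24, 0.08, 0, 0, -0.15, 0.05, 0, 0, -0.06, 0.01, 0, 0]}}

```text
time_s: 17.3
tool_pos: [0.5258, -0.2118, 0.3596]
tool_rot: [0.001, 0.699, 0.715, -0.0]
wrist_force: [-0.8, -0.2, -3.0]
width: 0.113
grip_force: 45.0
```

```bash
python3 - <<'E'
from h import *
M,im=snap("wrist","wh.png"); np.savez("wh.npz",K=M[0],R=M[1],c=M[2])
go(.5256,-.209,.12,np.radians(1.42)); s=bot.read_state(); print(s["time_s"])
cv2.imwrite("pics/c5.png",cv2.resize(im,(800,500),interpolation=cv2.INTER_CUBIC))
E
```

```text
grasp now [ 0.5255 -0.2119  0.1965]  shift units [0.02  0.001 0.51 ]  spin units -0.002 (deg -0.1) q6 -0.53
17.35
```

View pics/c5.png

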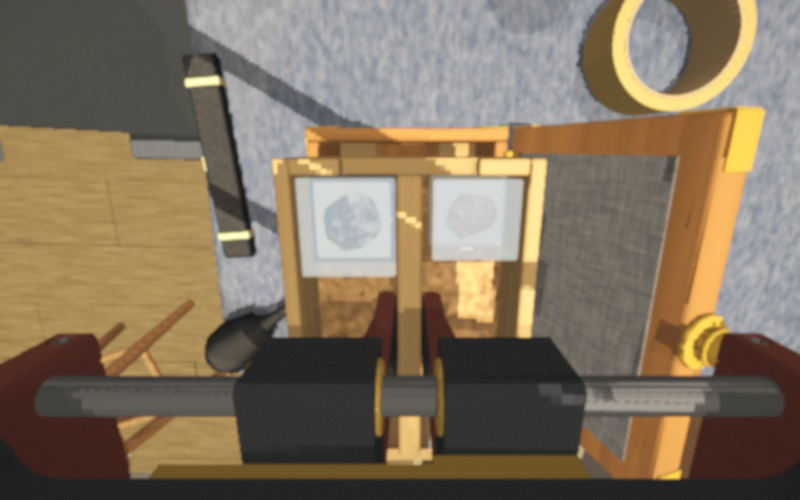

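c5 shows the tray level in the hand over the case, its wide end towards +y with rim corners at (274,162) and (546,158). The lid is at right, close under the gripper's end plate.

```bash
python3 - <<'E'
from h import *
z=np.load("wh.npz"); M=(z["K"],z["R"],z["c"])
g=np.array([.5255,-.2119])
P=np.array([onz(M,p,.1969)[:2] for p in((219.2,129.6),(436.8,126.4))]); print(P,"w",np.linalg.norm(P[0]-P[1]),"mid",P.mean(0))
d=P[1]-P[0]; yaw=np.arctan2(d[1],d[0]); ay=np.array([-np.sin(yaw),np.cos(yaw)]); c=P.mean(0)-.07*ay; print("yaw",np.degrees(yaw),"tray c",c,"rel grasp",c-g)
# case from here: front(+y) outer rim edge and corners at z .09
Q=np.array([onz(M,(x/1.25,y/1.25),.09)[:2] for x,y in((306,129),(508,127))]); print("case +y edge corners",Q,"expected")
yw=np.radians(1.42);ax=np.array([np.cos(yw),np.sin(yw)]);a2=np.array([-ax[1],ax[0]])
print([np.array([.5256,-.2092])+s*.063*ax+.083*a2 for s in(-1,1)])
E
```

```text
[[ 0.47655997 -0.14503564]
 [ 0.57425569 -0.1413785 ]] w 0.09776415002449317 mid [ 0.52540783 -0.14320707]
yaw 2.1438065863903257 tray c [ 0.52802637 -0.21315808] rel grasp [ 0.00252637 -0.00125808]
case +y edge corners [[ 0.46147035 -0.12928074]
 [ 0.58588795 -0.12521311]] expected
[array([ 0.46056251, -0.1277867 ]), array([ 0.58652382, -0.12466428])]
```

Call:
{"op": "step_arm", "data": {"series": [0.02, -0.007, 0.05, 0, 0, 0, 0.1, 0, 0, 0, 0.12, 0, 0, 0, 0.12, 0, 0, 0, 0.08, 0, 0, 0, 0.04, 0, 0, 0, 0, 0, 0, 0, 0, 0]}}

```text
time_s: 18.15
tool_pos: [0.5238, -0.206, 0.2835]
tool_rot: [0.0, 0.698, 0.716, 0.0]
wrist_force: [1.1, -0.1, -2.8]
width: 0.109
grip_force: 45.0
```

Call:
{"op": "step_arm", "data": {"series": [0, 0, 0.01, 0, 0, 0, 0.015, 0, 0, 0, 0.015, 0, 0, 0, 0.015, 0, 0, 0, 0.015, 0, 0, 0, 0.015, 0, 0, 0, 0.015, 0, 0, 0, 0, 0]}}

```text
time_s: 18.95
tool_pos: [0.5236, -0.2063, 0.2678]
tool_rot: [-0.0, 0.698, 0.716, -0.0]
wrist_force: [-0.7, 0.6, -3.2]
width: 0.111
grip_force: 45.0
```

```bash
python3 - <<'E'
from h import *
go(.5256,-.209,.052,np.radians(1.42)); s=bot.read_state(); print(s["time_s"],s["width"],s["wrist_force"],s["torque"])
E
```

```text
grasp now [ 0.5235 -0.2063  0.1048]  shift units [-0.019  0.014  0.352]  spin units -0.000 (deg -0.0) q6 -0.52
18.95 0.11052157261099975 [-0.73569192  0.62980422 -3.15084996] [-0.07950018  0.04317139 -0.03364412]
```

Call:
{"op": "step_arm", "data": {"series": [-0.014, 0.003, 0.005, 0, 0, 0, 0.008, 0, 0, 0, 0.008, 0, 0, 0, 0.008, 0, 0, 0, 0.008, 0, 0, 0, 0.008, 0, 0, 0, 0.005, 0, 0, 0, 0, 0]}}

```text
time_s: 19.75
tool_pos: [0.5242, -0.2084, 0.2605]
tool_rot: [-0.0, 0.698, 0.716, -0.0]
wrist_force: [0.0, 1.0, -4.7]
width: 0.114
grip_force: 45.0
```

Call:
{"op": "step_arm", "data": {"series": [0, 0, 0.005, 0, 0, 0, 0.008, 0, 0, 0, 0.008, 0, 0, 0, 0.008, 0, 0, 0, 0.008, 0, 0, 0, 0.008, 0, 0, 0, 0.005, 0, 0, 0, 0, 0]}}

```text
time_s: 20.55
tool_pos: [0.5242, -0.2085, 0.2531]
tool_rot: [-0.0, 0.698, 0.716, -0.0]
wrist_force: [0.3, -0.6, -3.4]
width: 0.107
grip_force: 45.0
```

Call:
{"op": "step_arm", "data": {"series": [0, 0, 0.008, 0, 0, 0, 0.008, 0, 0, 0, 0.008, 0, 0, 0, 0.008, 0, 0, 0, 0.008, 0, 0, 0, 0.008, 0, 0, 0, 0.005, 0, 0, 0, 0, 0]}}

```text
time_s: 21.35
tool_pos: [0.5241, -0.2084, 0.2451]
tool_rot: [-0.0, 0.698, 0.716, -0.0]
wrist_force: [0.8, -0.5, -3.5]
width: 0.113
grip_force: 45.0
```

Call:
{"op": "step_arm", "data": {"series": [0, 0, 0.008, 0, 0, 0, 0.008, 0, 0, 0, 0.008, 0, 0, 0, 0.008, 0, 0, 0, 0.008, 0, 0, 0, 0.008, 0, 0, 0, 0.005, 0, 0, 0, 0, 0]}}

```text
time_s: 22.15
tool_pos: [0.5238, -0.2084, 0.2371]
tool_rot: [-0.0, 0.698, 0.716, -0.0]
wrist_force: [-2.0, -0.9, -3.9]
width: 0.109
grip_force: 45.0
```

Call:
{"op": "step_arm", "data": {"series": [0, 0, 0.006, 0, 0, 0, 0.006, 0, 0, 0, 0.006, 0, 0, 0, 0.006, 0, 0, 0, 0.006, 0, 0, 0, 0, 0, 0, 0, 0, 0, 0, 0, 0, 0]}}

```text
time_s: 22.95
tool_pos: [0.5227, -0.2082, 0.2327]
tool_rot: [-0.001, 0.698, 0.716, -0.001]
wrist_force: [-8.8, -0.0, 2.9]
width: 0.105
grip_force: 45.0
```

```bash
python3 - <<'E'
from h import *
go(.5256,-.209,.056,np.radians(1.42)); s=bot.read_state(); print(s["time_s"],s["width"],s["wrist_force"],s["torque"])
M,im=snap("scene","s2.png"); M2,w=snap("wrist","wh2.png")
f=lambda im,x0,x1,y0,y1,W,H: cv2.resize(im[y0:y1,x0:x1],(W,H),interpolation=cv2.INTER_CUBIC)
cv2.imwrite("pics/c6.png",np.hstack([f(im,340,470,190,320,400,400),f(w,250,640,120,400,400,400)]))
E
```

```text
grasp now [ 0.5222 -0.2081  0.0697]  shift units [-0.006  0.023  0.092]  spin units 0.000 (deg 0.0) q6 -0.53
22.95 0.10491798121114815 [-8.79443346e+00 -5.68410770e-03  2.94746252e+00] [-0.14451291  0.5186198  -0.07255563]
```

View pics/c6.png

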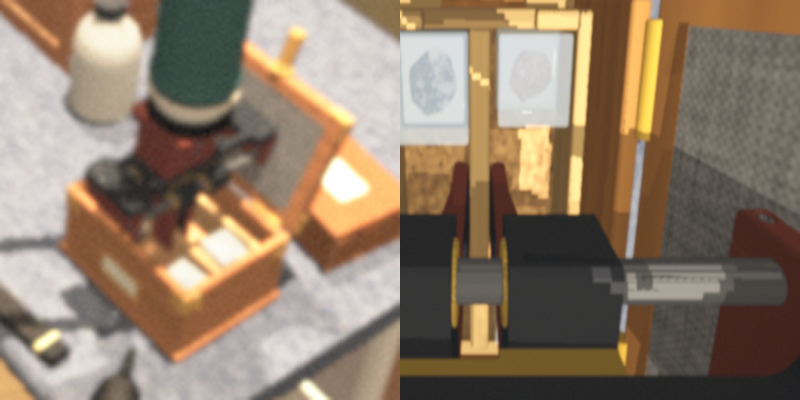

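The scene shows the tray level inside the case and the gripper's end plate touching the lid, about 15 mm above home. I'll take the tray out, regrip it about 12 mm higher on the board and retry with a slight forward offset.

Call:
{"op": "step_arm", "data": {"series": [0, 0, -0.05, 0, 0, 0, -0.15, 0, 0, 0, -0.25, 0, 0, 0, -0.25, 0, 0, 0, -0.17, 0, 0.05, -0.02, -0.05, 0, 0.15, -0.05, 0, 0, 0.22, -0.07, 0, 0]}}

```text
time_s: 23.85
tool_pos: [0.5017, -0.1459, 0.3705]
tool_rot: [0.001, 0.699, 0.715, 0.0]
wrist_force: [-0.2, 0.5, -3.5]
width: 0.111
grip_force: 45.0
```

Call:
{"op": "step_arm", "data": {"series": [0.25, -0.07, 0, 0, 0.25, -0.06, 0, 0, 0.16, -0.03, 0.05, 0, 0.08, 0, 0.1, 0, 0, 0, 0.2, 0, 0, 0, 0.25, 0, 0, 0, 0.15, 0, 0, 0, 0.05, 0]}}

```text
time_s: 24.65
tool_pos: [0.4731, -0.0348, 0.248]
tool_rot: [-0.002, 0.698, 0.716, -0.001]
wrist_force: [-1.2, 0.7, -2.6]
width: 0.107
grip_force: 45.0
```

```bash
python3 - <<'E'
from h import *
go(.475,-.035,.047,np.radians(1.42)); s=bot.read_state(); print(s["time_s"],s["width"],s["wrist_force"],s["torque"])
E
```

```text
grasp now [ 0.4722 -0.0346  0.085 ]  shift units [-0.004  0.02   0.253]  spin units 0.000 (deg 0.0) q6 -0.24
24.65 0.10722259227493026 [-1.2117693   0.71094326 -2.5597666 ] [-0.05264176  0.11975987  0.00717302]
```

Call:
{"op": "step_arm", "data": {"series": [0, 0, 0.06, 0, 0, 0, 0.08, 0, 0, 0, 0.05, 0, 0, 0, 0.025, 0, 0, 0, 0.015, 0, 0, 0, 0.01, 0, 0, 0, 0.008, 0, 0, 0, 0, 0]}}

```text
time_s: 25.45
tool_pos: [0.475, -0.0357, 0.2137]
tool_rot: [0.0, 0.698, 0.716, 0.0]
wrist_force: [0.2, 0.9, -3.6]
width: 0.109
grip_force: 45.0
```

```bash
python3 - <<'E'
from h import *
go(.475,-.035,.047,np.radians(1.42)); s=bot.read_state(); print(s["time_s"],s["width"],s["wrist_force"],s["torque"])
E
```

```text
grasp now [ 0.4751 -0.0357  0.0507]  shift units [ 0.005 -0.001  0.025]  spin units -0.000 (deg -0.0) q6 -0.24
25.45 0.10923648057568175 [ 0.15762506  0.92469563 -3.55386655] [-0.05754717  0.12883515 -0.01912158]
```

Call:
{"op": "step_arm", "data": {"series": [0, 0, 0.006, 0, 0, 0, 0.006, 0, 0, 0, 0.006, 0, 0, 0, 0.005, 0, 0, 0, 0.004, 0, 0, 0, 0.004, 0, 0, 0, 0, 0, 0, 0, 0, 0]}}

```text
time_s: 26.25
tool_pos: [0.4749, -0.0356, 0.2095]
tool_rot: [0.0, 0.698, 0.716, 0.0]
wrist_force: [-0.7, 2.6, 6.3]
width: 0.107
grip_force: 45.0
```

Call:
{"op": "step_arm", "data": {"series": [0, 0, 0, 0, 0, 0, 0, 0, 0, 0, 0, 0, 0, 0, -0.02, 0, 0, 0, -0.025, 0, 0, 0, -0.025, 0, 0, 0, -0.01, 0, 0, 0, 0, 0], "claw": 0.75}}

```text
time_s: 27.05
tool_pos: [0.4751, -0.0357, 0.2213]
tool_rot: [0.0, 0.698, 0.716, 0.0]
wrist_force: [-0.2, 1.2, -1.2]
width: 0.253
grip_force: 0.0
```

```bash
python3 - <<'E'
from h import *
go(.475,-.035,.0586,np.radians(1.42)); s=bot.read_state(); print(s["time_s"],s["width"],s["wrist_force"],s["torque"])
M,im=snap("wrist","wr.png"); np.savez("wr.npz",K=M[0],R=M[1],c=M[2])
cv2.imwrite("pics/c7.png",cv2.resize(im[60:300,150:470],(800,600),interpolation=cv2.INTER_CUBIC))
E
```

```text
grasp now [ 0.4752 -0.0357  0.0583]  shift units [ 0.005 -0.001 -0.002]  spin units -0.000 (deg -0.0) q6 -0.24
27.05 0.25267709288598333 [-0.15819428  1.15219065 -1.17255806] [-0.11678916  0.03989629 -0.03558699]
```

View pics/c7.png

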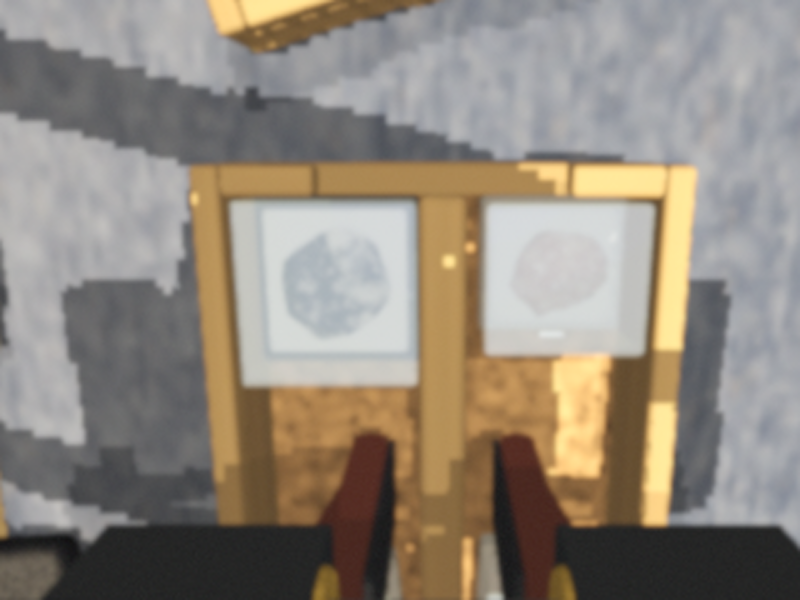

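c7 shows the deep tray on the desk, wide end up, with rim corners at (190,165) and (697,166). The fingers straddle the board. That is one picture over the viewing limit; I'll view no more and work from numbers.

Call:
{"op": "step_arm", "data": {"series": [0, 0, 0, 0, 0, 0, 0, 0, 0, 0, 0, 0, 0, 0, 0, 0, 0, 0, 0, 0, 0, 0, 0, 0, 0, 0, 0, 0, 0, 0, 0, 0], "claw": 1, "grip_force": 60}}

```text
time_s: 27.9
tool_pos: [0.4749, -0.0356, 0.2208]
tool_rot: [-0.0, 0.698, 0.716, -0.0]
wrist_force: [0.1, 0.6, -2.3]
width: 0.105
grip_force: 60.0
```

```bash
python3 - <<'E'
from h import *
z=np.load("wr.npz"); M=(z["K"],z["R"],z["c"])
for g,pp,zz in (((.4752,-.0357),((226,126),(428.8,126.4)),.047),):
  P=np.array([onz(M,p,zz)[:2] for p in pp]); d=P[1]-P[0]; print(P,np.linalg.norm(d),"yaw",np.degrees(np.arctan2(d[1],d[0])),"end mid rel grasp",P.mean(0)-g)
s=bot.read_state(); print(s["time_s"],s["width"],s["grip_force"],s["wrist_force"],s["tool_pos"])
E
```

```text
[[0.42522809 0.03243604]
 [0.52362193 0.03466356]] 0.09841905248880749 yaw 1.2968862866642046 end mid rel grasp [-0.00077499  0.0692498 ]
27.9 0.10464168738349314 59.99900043010712 [ 0.06528085  0.57414097 -2.3157149 ] [ 0.47490431 -0.03561917  0.22082751]
```

Call:
{"op": "step_arm", "data": {"series": [0, 0, -0.05, 0, 0, 0, -0.12, 0, 0, 0, -0.2, 0, 0, 0, -0.22, 0, 0, 0, -0.18, 0, -0.05, 0.01, -0.12, 0, -0.12, 0.03, -0.06, 0, -0.2, 0.05, 0, 0]}}

```text
time_s: 28.7
tool_pos: [0.4894, -0.0902, 0.3653]
tool_rot: [0.001, 0.698, 0.716, 0.001]
wrist_force: [0.1, -0.4, -3.9]
width: 0.103
grip_force: 60.0
```

Call:
{"op": "step_arm", "data": {"series": [-0.23, 0.06, 0, 0, -0.23, 0.06, 0, 0, -0.18, 0.045, 0, 0, -0.11, 0.03, 0, 0, -0.041, 0, 0.05, 0, 0, 0, 0.08, 0, 0, 0, 0.1, 0, 0, 0, 0.1, 0]}}

```text
time_s: 29.5
tool_pos: [0.521, -0.2069, 0.3123]
tool_rot: [-0.001, 0.698, 0.716, -0.0]
wrist_force: [-0.5, 0.3, -3.6]
width: 0.102
grip_force: 60.0
```

```bash
python3 - <<'E'
from h import *
go(.5215,-.2085,.12,np.radians(1.42)); s=bot.read_state(); print(s["time_s"],s["width"],s["wrist_force"])
E
```

```text
grasp now [ 0.5206 -0.2066  0.1493]  shift units [-0.013  0.006  0.196]  spin units 0.001 (deg 0.0) q6 -0.53
29.5 0.10238598009147937 [-0.45111235  0.29389705 -3.55266892]
```

Call:
{"op": "step_arm", "data": {"series": [-0.013, 0.006, 0.03, 0, 0, 0, 0.06, 0, 0, 0, 0.08, 0, 0, 0, 0.09, 0, 0, 0, 0.08, 0, 0, 0, 0.05, 0, 0, 0, 0.02, 0, 0, 0, 0, 0]}}

```text
time_s: 30.3
tool_pos: [0.5228, -0.2106, 0.2519]
tool_rot: [-0.0, 0.698, 0.716, -0.0]
wrist_force: [-0.2, 0.7, -4.0]
width: 0.102
grip_force: 60.0
```

```bash
python3 - <<'E'
from h import *
go(.5222,-.2085,.072,np.radians(1.42)); s=bot.read_state(); print(s["time_s"],s["width"],s["wrist_force"])
E
```

```text
grasp now [ 0.5227 -0.2105  0.0889]  shift units [ 0.014 -0.003  0.113]  spin units -0.000 (deg -0.0) q6 -0.53
30.3 0.10215049459553595 [-0.21350775  0.73758751 -4.02180802]
```

Call:
{"op": "step_arm", "data": {"series": [0.012, -0.004, 0.015, 0, 0, 0, 0.02, 0, 0, 0, 0.02, 0, 0, 0, 0.015, 0, 0, 0, 0.012, 0, 0, 0, 0.01, 0, 0, 0, 0.008, 0, 0, 0, 0, 0]}}

```text
time_s: 31.1
tool_pos: [0.5222, -0.2088, 0.2373]
tool_rot: [-0.0, 0.698, 0.716, -0.0]
wrist_force: [0.1, 0.5, -3.1]
width: 0.1
grip_force: 60.0
```

Call:
{"op": "step_arm", "data": {"series": [0, 0, 0.006, 0, 0, 0, 0.006, 0, 0, 0, 0.005, 0, 0, 0, 0.005, 0, 0, 0, 0.004, 0, 0, 0, 0, 0, 0, 0, 0, 0, 0, 0, 0, 0]}}

```text
time_s: 31.9
tool_pos: [0.5223, -0.2088, 0.2336]
tool_rot: [0.0, 0.698, 0.716, -0.0]
wrist_force: [-1.0, 0.8, -3.5]
width: 0.104
grip_force: 60.0
```

```bash
python3 - <<'E'
from h import *
go(.5222,-.2085,.0663,np.radians(1.42)); s=bot.read_state(); print(s["time_s"],s["width"],s["wrist_force"],s["torque"])
E
```

```text
grasp now [ 0.5223 -0.2088  0.0706]  shift units [ 0.002 -0.001  0.028]  spin units -0.000 (deg -0.0) q6 -0.53
31.9 0.1044234663474693 [-0.9764912   0.79447073 -3.5405362 ] [-0.09146887  0.07560714  0.01095703]
```

Call:
{"op": "step_arm", "data": {"series": [0, -0.003, 0.004, 0, 0, -0.003, 0.004, 0, 0, -0.003, 0.004, 0, 0, 0, 0.004, 0, 0, 0, 0.004, 0, 0, 0, 0, 0, 0, 0, 0, 0, 0, 0, 0, 0]}}

```text
time_s: 32.7
tool_pos: [0.5213, -0.209, 0.2306]
tool_rot: [0.001, 0.698, 0.716, 0.0]
wrist_force: [4.2, -0.3, -2.6]
width: 0.102
grip_force: 60.1
```

```bash
python3 - <<'E'
from h import *
go(.5222,-.2085,.0663,np.radians(1.42)); s=bot.read_state(); print(s["time_s"],s["width"],s["wrist_force"],s["torque"])
E
```

```text
grasp now [ 0.5215 -0.2091  0.0676]  shift units [0.004 0.005 0.009]  spin units -0.000 (deg -0.0) q6 -0.53
32.7 0.10236981028617702 [ 4.20523443 -0.29544015 -2.60114471] [-0.18153225 -0.63416313 -0.04969849]
```

Call:
{"op": "step_arm", "data": {"series": [0, 0.002, 0.003, 0, 0, 0, 0.003, 0, 0, 0, 0.003, 0, 0, 0, 0.002, 0, 0, 0, 0, 0, 0, 0, 0, 0, 0, 0, 0, 0, 0, 0, 0, 0]}}

```text
time_s: 33.5
tool_pos: [0.5213, -0.2089, 0.2296]
tool_rot: [0.001, 0.698, 0.716, 0.0]
wrist_force: [-0.8, 0.4, 5.7]
width: 0.101
grip_force: 60.1
```

```bash
python3 - <<'E'
from h import *
go(.5222,-.2085,.0663,np.radians(1.42)); s=bot.read_state(); print(s["time_s"],s["width"],s["wrist_force"],s["torque"])
E
```

```text
grasp now [ 0.5214 -0.209   0.0666]  shift units [0.003 0.005 0.002]  spin units -0.000 (deg -0.0) q6 -0.53
33.5 0.10072624732672397 [-0.75410974  0.39025276  5.65057249] [-0.03698758 -0.95601133 -0.03176192]
```

Call:
{"op": "step_arm", "data": {"series": [0, 0, 0, 0, 0, 0, 0, 0, 0, 0, 0, 0, 0, 0, -0.01, 0, 0, 0, -0.05, 0, 0, 0, -0.12, 0, 0, 0, -0.2, 0, 0, 0, -0.25, 0], "claw": 0.75, "grip_force": 40}}

```text
time_s: 34.3
tool_pos: [0.5205, -0.2085, 0.3236]
tool_rot: [-0.002, 0.698, 0.716, -0.0]
wrist_force: [0.4, -0.4, -0.2]
width: 0.25
grip_force: 0.0
```

```bash
cat > quad.py <<'E'
from h import *
def quad(M,im,ctr,zr,half=.11):
    """rim outline of a tray seen by the wrist camera near world xy ctr, rim at zr: warm wood mask -> hull -> best quad on the plane"""
    h=cv2.cvtColor(im,cv2.COLOR_BGR2HSV); m=((h[...,1]>90)&(h[...,0]<25)&(h[...,2]>70)).astype(np.uint8)
    roi=np.zeros_like(m); poly=np.array([pix(M,(ctr[0]+a*half,ctr[1]+b*half,zr)) for a,b in((1,1),(1,-1),(-1,-1),(-1,1))]); cv2.fillPoly(roi,[poly.astype(np.int32)],1)
    m&=roi; m=cv2.morphologyEx(m,cv2.MORPH_OPEN,np.ones((3,3)))
    n,l,st,cc=cv2.connectedComponentsWithStats(m); k=min((i for i in range(1,n) if st[i,4]>300),key=lambda i:np.hypot(*(cc[i]-pix(M,(*ctr,zr)))))
    c=max(cv2.findContours((l==k).astype(np.uint8),0,2)[0],key=cv2.contourArea); hull=cv2.convexHull(c)
    for e in np.arange(2,25,.5):
        q=cv2.approxPolyDP(hull,e,True)[:,0]
        if len(q)<=4: break
    P=np.array([onz(M,p,zr)[:2] for p in q]); return q,P,cv2.minAreaRect(np.float32([onz(M,p,zr)[:2]*1000 for p in hull[:,0]]))
E
python3 - <<'E'
from quad import *
z=np.load("ws.npz"); M=(z["K"],z["R"],z["c"]); q,P,r=quad(M,cv2.imread("pics/ws.png"),(.452,.137),.039); print(q.tolist(),P.round(4).tolist(),P.mean(0),[np.linalg.norm(P[i]-P[i-1]).round(4) for i in range(len(P))],r)
go(.47,.09,.22,np.radians(18)); s=bot.read_state(); print(s["time_s"],s["width"],s["wrist_force"])
E
```

```text
[[396, 97], [440, 171], [342, 234], [294, 169]] [[0.388, 0.1864], [0.4799, 0.2149], [0.5198, 0.0873], [0.4286, 0.0579]] [0.45408529 0.13660676] [np.float64(0.1348), np.float64(0.0962), np.float64(0.1337), np.float64(0.0959)] ((453.8229064941406, 136.09622192382812), (100.23965454101562, 137.37640380859375), 18.228580474853516)
grasp now [ 0.5201 -0.2083  0.1606]  shift units [ 1.997 -0.286 -0.392]  spin units -0.369 (deg -16.6) q6 -0.53
34.3 0.25002973691105546 [ 0.38798698 -0.42677068 -0.20959749]
```

Call:
{"op": "step_arm", "data": {"series": [0, 0, -0.25, 0, 0.05, 0, -0.2, 0, 0.15, -0.03, 0, 0, 0.25, -0.05, 0, 0, 0.28, -0.06, 0, 0, 0.28, -0.06, 0, 0, 0.28, -0.05, 0, 0, 0.28, -0.04, 0, 0], "claw": 0.52}}

```text
time_s: 35.1
tool_pos: [0.4709, 0.027, 0.3914]
tool_rot: [0.0, 0.698, 0.716, 0.0]
wrist_force: [0.8, 1.0, -0.2]
width: 0.478
grip_force: 0.0
```

Call:
{"op": "step_arm", "data": {"series": [0.2, 0, 0, 0, 0.08, 0, 0, -0.1, 0, 0, 0, -0.13, 0, 0, 0, -0.1, 0, 0, 0, -0.03, 0, 0, 0, 0, 0, 0, 0, 0, 0, 0, 0, 0]}}

```text
time_s: 35.9
tool_pos: [0.4709, 0.0673, 0.3909]
tool_rot: [0.0, 0.591, 0.807, -0.0]
wrist_force: [-0.3, -1.2, -0.2]
width: 0.481
grip_force: 0.0
```

```bash
python3 - <<'E'
from quad import *
M,im=snap("wrist","w5.png"); np.savez("w5.npz",K=M[0],R=M[1],c=M[2])
for zr in (.036,.039,.045):
    q,P,r=quad(M,im,(.454,.136),zr); d=P-P.mean(0); print(zr,q.tolist(),P.round(4).tolist(),P.mean(0).round(4),[np.linalg.norm(P[i]-P[i-1]).round(4) for i in range(len(P))],r)
go(.454,.1366,.1,np.radians(17.6)); s=bot.read_state(); print(s["time_s"],s["width"])
E
```

```text
0.036 [[382, 45], [378, 182], [289, 184], [283, 46]] [[0.4803, 0.2199], [0.5238, 0.0893], [0.4304, 0.0574], [0.3873, 0.1896]] [0.4554 0.139 ] [np.float64(0.0978), np.float64(0.1377), np.float64(0.0987), np.float64(0.139)] ((455.4052734375, 138.33059692382812), (100.77606964111328, 140.01034545898438), 18.113670349121094)
0.039 [[382, 45], [378, 182], [289, 184], [283, 46]] [[0.48, 0.2191], [0.5231, 0.0897], [0.4306, 0.0581], [0.3878, 0.1891]] [0.4554 0.139 ] [np.float64(0.0969), np.float64(0.1365), np.float64(0.0978), np.float64(0.1378)] ((455.35211181640625, 138.31631469726562), (99.87212371826172, 138.75445556640625), 18.113672256469727)
0.045 [[382, 45], [378, 182], [289, 184], [283, 46]] [[0.4794, 0.2176], [0.5218, 0.0905], [0.4309, 0.0595], [0.389, 0.1881]] [0.4553 0.139 ] [np.float64(0.0952), np.float64(0.134), np.float64(0.096), np.float64(0.1353)] ((455.24578857421875, 138.287841796875), (98.06421661376953, 136.2427215576172), 18.11366844177246)
grasp now [0.4709 0.0673 0.2279]  shift units [0.474 0.032 0.853]  spin units -0.001 (deg -0.0) q6 -0.31
35.95 0.4806770355706619
```

```bash
python3 - <<'E'
from h import *
go(.4554,.1385,.040,np.radians(18))
E
```

```text
grasp now [0.4709 0.0673 0.2279]  shift units [0.484 0.045 1.253]  spin units -0.010 (deg -0.4) q6 -0.31
```

Call:
{"op": "step_arm", "data": {"series": [0.12, 0.015, 0, -0.01, 0.2, 0.015, 0.1, 0, 0.12, 0.015, 0.2, 0, 0.044, 0, 0.22, 0, 0, 0, 0.22, 0, 0, 0, 0.12, 0, 0, 0, 0.04, 0, 0, 0, 0, 0]}}

```text
time_s: 36.75
tool_pos: [0.4548, 0.1385, 0.2553]
tool_rot: [-0.001, 0.588, 0.809, -0.001]
wrist_force: [-0.2, 0.1, -0.8]
width: 0.477
grip_force: 0.0
```

```bash
python3 - <<'E'
from h import *
go(.4554,.1385,.040,np.radians(18))
E
```

```text
grasp now [0.4546 0.1385 0.0923]  shift units [-0.002  0.006  0.349]  spin units 0.001 (deg 0.0) q6 -0.16
```

Call:
{"op": "step_arm", "data": {"series": [0, 0.005, 0.08, 0, 0, 0, 0.12, 0, 0, 0, 0.09, 0, 0, 0, 0.04, 0, 0, 0, 0.02, 0, 0, 0, 0, 0, 0, 0, 0, 0, 0, 0, 0, 0]}}

```text
time_s: 37.55
tool_pos: [0.4559, 0.1389, 0.2039]
tool_rot: [0.0, 0.587, 0.809, 0.0]
wrist_force: [0.5, 0.2, 0.3]
width: 0.479
grip_force: 0.0
```

Call:
{"op": "step_arm", "data": {"series": [0, 0, 0, 0, 0, 0, 0, 0, 0, 0, 0, 0, 0, 0, 0, 0, 0, 0, 0, 0, 0, 0, 0, 0, 0, 0, 0, 0, 0, 0, 0, 0], "claw": 1, "grip_force": 50}}

```text
time_s: 38.35
tool_pos: [0.4554, 0.1388, 0.2033]
tool_rot: [-0.0, 0.587, 0.809, -0.0]
wrist_force: [-1.7, -0.6, 0.7]
width: 0.106
grip_force: 50.0
```

```bash
python3 - <<'E'
from h import *
go(.46,.03,.22,np.radians(1.42));s=bot.read_state(); print(s["time_s"],s["width"],s["grip_force"],s["wrist_force"])
E
```

```text
grasp now [0.4554 0.1388 0.0403]  shift units [-0.699 -0.196 -1.198]  spin units 0.370 (deg 16.6) q6 -0.16
38.35 0.10626609058376893 49.99997556209564 [-1.66153964 -0.62673959  0.65896308]
```

Call:
{"op": "step_arm", "data": {"series": [0, 0, -0.05, 0, 0, 0, -0.15, 0, 0, 0, -0.22, 0, 0, 0, -0.25, 0.05, 0, 0, -0.25, 0.09, 0, 0, -0.18, 0.12, 0, 0, -0.07, 0.08, 0, 0, 0, 0.03]}}

```text
time_s: 39.15
tool_pos: [0.4561, 0.139, 0.3809]
tool_rot: [0.001, 0.699, 0.715, 0.002]
wrist_force: [-0.4, -0.1, -3.2]
width: 0.108
grip_force: 50.0
```

```bash
python3 - <<'E'
from h import *
go(.5243,-.2085,.21,np.radians(1.42));s=bot.read_state(); print(s["time_s"],s["width"],s["grip_force"],s["wrist_force"])
E
```

```text
grasp now [0.4568 0.1391 0.2179]  shift units [-2.327  0.396  0.053]  spin units -0.002 (deg -0.1) q6 0.13
39.15 0.10825756294452168 49.9975311756134 [-0.36441557 -0.05040758 -3.18933473]
```

Call:
{"op": "step_arm", "data": {"series": [-0.1, 0, 0, 0, -0.2, 0, 0, 0, -0.25, 0, 0, 0, -0.28, 0, 0, 0, -0.28, 0.04, 0, 0, -0.28, 0.06, 0, 0, -0.26, 0.08, 0, 0, -0.22, 0.08, 0, 0]}}

```text
time_s: 39.95
tool_pos: [0.5012, -0.1426, 0.3776]
tool_rot: [-0.001, 0.698, 0.716, -0.0]
wrist_force: [0.2, -0.2, -2.7]
width: 0.111
grip_force: 50.0
```

Call:
{"op": "step_arm", "data": {"series": [-0.2, 0.08, 0, 0, -0.15, 0.05, 0, 0, -0.08, 0.006, 0, 0, -0.027, 0, 0, 0, 0, 0, 0, 0, 0, 0, 0, 0, 0, 0, 0, 0, 0, 0, 0, 0]}}

```text
time_s: 40.75
tool_pos: [0.5235, -0.2077, 0.379]
tool_rot: [-0.0, 0.698, 0.716, 0.0]
wrist_force: [-0.3, 0.7, -3.2]
width: 0.105
grip_force: 50.0
```

```bash
python3 - <<'E'
from quad import *
M,im=snap("wrist","w6.png"); np.savez("w6.npz",K=M[0],R=M[1],c=M[2])
s=bot.read_state(); g=go(.5243,-.2085,.12,np.radians(1.42)); zr=s["tool_pos"][2]-.163-.0403+.039
# rim of held tray: wide (+y) end corners. outline on plane zr, rows above the fingers only
h=cv2.cvtColor(im,cv2.COLOR_BGR2HSV)
print(zr,[pix(M,p).round(1).tolist() for p in((.4746,-.1397,zr),(.5746,-.1372,zr),(.4606,-.1278,.09),(.5865,-.1247,.09))])
g=cv2.cvtColor(im,cv2.COLOR_BGR2GRAY)
for c in (240,260,280,300,350,370,390,410): print(c,g[85:150,c].tolist())
E
```

```text
grasp now [ 0.5236 -0.2079  0.2161]  shift units [-0.004  0.005  0.64 ]  spin units 0.001 (deg 0.0) q6 -0.53
0.21475200819461726 [[221.7, 126.8], [442.0, 126.9], [253.3, 107.8], [404.2, 108.0]]
240 [100, 99, 97, 100, 110, 127, 147, 161, 167, 169, 170, 169, 169, 169, 168, 168, 168, 167, 170, 171, 173, 173, 173, 172, 173, 172, 172, 172, 172, 174, 174, 174, 174, 172, 170, 169, 167, 163, 155, 155, 168, 185, 205, 218, 216, 204, 187, 167, 155, 152, 146, 136, 117, 98, 89, 89, 88, 90, 93, 96, 109, 128, 147, 156, 157]
260 [145, 128, 109, 101, 99, 100, 101, 100, 101, 101, 101, 100, 100, 100, 99, 101, 109, 129, 151, 164, 170, 171, 166, 156, 154, 176, 195, 200, 196, 177, 144, 119, 108, 109, 116, 122, 123, 122, 122, 131, 145, 153, 155, 155, 154, 154, 153, 153, 153, 154, 161, 172, 167, 142, 117, 112, 119, 133, 153, 175, 198, 211, 217, 219, 219]
280 [172, 171, 171, 171, 169, 168, 166, 165, 166, 166, 164, 154, 134, 113, 100, 95, 92, 92, 93, 96, 99, 101, 104, 108, 116, 126, 129, 129, 127, 123, 120, 116, 107, 104, 108, 112, 113, 116, 125, 137, 146, 149, 149, 149, 149, 149, 149, 149, 149, 148, 145, 135
[... 995 characters left out ...]
204, 202, 195, 177, 158, 166, 190, 212, 225, 227, 222]
390 [174, 173, 173, 172, 173, 174, 175, 177, 178, 177, 175, 172, 168, 164, 164, 166, 167, 167, 165, 163, 159, 154, 153, 159, 174, 196, 205, 208, 208, 208, 206, 202, 186, 155, 111, 78, 73, 85, 129, 180, 214, 227, 232, 233, 233, 233, 233, 233, 233, 232, 227, 219, 202, 193, 193, 192, 183, 162, 133, 124, 143, 174, 204, 221, 223]
410 [157, 156, 155, 157, 159, 161, 162, 162, 165, 168, 170, 173, 170, 169, 166, 167, 168, 165, 148, 121, 106, 108, 117, 122, 118, 112, 110, 111, 111, 111, 111, 110, 112, 112, 111, 111, 110, 113, 137, 181, 214, 227, 231, 232, 232, 232, 232, 232, 232, 231, 227, 214, 183, 134, 98, 91, 89, 91, 90, 91, 91, 93, 93, 93, 93]
```

Call:
{"op": "step_arm", "data": {"series": [-0.009, -0.009, 0.05, 0, 0, 0, 0.1, 0, 0, 0, 0.14, 0, 0, 0, 0.14, 0, 0, 0, 0.14, 0, 0, 0, 0.1, 0, 0, 0, 0.05, 0, 0, 0, 0, 0]}}

```text
time_s: 41.6
tool_pos: [0.5218, -0.2098, 0.2697]
tool_rot: [-0.001, 0.698, 0.716, -0.0]
wrist_force: [0.1, -0.4, -2.0]
width: 0.11
grip_force: 50.0
```

```bash
python3 - <<'E'
from h import *
go(.5222,-.2093,.0883,np.radians(1.42));s=bot.read_state(); print(s["time_s"],s["width"],s["grip_force"],s["wrist_force"])
z=np.load("w6.npz"); im=cv2.imread("pics/w6.png")
g=cv2.GaussianBlur(cv2.cvtColor(im,cv2.COLOR_BGR2GRAY),(3,3),0).astype(int)
for r in(128,131,150,160): print(r,g[r,205:240].tolist(),g[r,425:455].tolist())
E
```

```text
grasp now [ 0.5215 -0.2096  0.1067]  shift units [0.002 0.005 0.123]  spin units -0.000 (deg -0.0) q6 -0.53
41.6 0.1097120844448113 49.99742388725281 [ 0.07324533 -0.391472   -1.95443034]
128 [172, 171, 171, 172, 173, 175, 179, 181, 181, 178, 171, 165, 162, 171, 189, 208, 218, 222, 223, 223, 223, 219, 207, 187, 167, 152, 144, 146, 151, 159, 168, 176, 181, 189, 201] [195, 212, 222, 224, 225, 225, 225, 225, 223, 215, 194, 163, 135, 122, 119, 119, 119, 119, 119, 119, 118, 117, 117, 116, 116, 116, 116, 115, 114, 113]
131 [164, 164, 165, 165, 166, 168, 172, 176, 178, 177, 174, 168, 164, 165, 178, 199, 213, 215, 209, 203, 199, 193, 181, 162, 145, 135, 133, 139, 146, 151, 153, 154, 154, 158, 169] [191, 213, 223, 225, 225, 225, 225, 225, 224, 214, 190, 153, 124, 113, 112, 113, 113, 113, 112, 113, 114, 114, 114, 113, 113, 113, 113, 114, 115, 117]
150 [127, 150, 161, 164, 166, 169, 169, 168, 167, 168, 173, 177, 180, 179, 173, 163, 151, 144, 143, 144, 145, 145, 146, 146, 146, 143, 135, 122, 107, 96, 91, 91, 93, 101, 120] [221, 224, 225, 225, 225, 225, 223, 216, 196, 164, 134, 119, 115, 116, 117, 118, 118, 117, 116, 115, 114, 113, 113, 113, 113, 111, 111, 110, 110, 110]
160 [43, 64, 86, 102, 113, 123, 133, 144, 155, 161, 165, 168, 171, 172, 173, 171, 163, 152, 145, 143, 144, 144, 145, 145, 146, 145, 142, 134, 120, 105, 95, 91, 92, 93, 97] [224, 224, 225, 225, 225, 223, 216, 198, 166, 135, 116, 111, 113, 116, 118, 118, 117, 115, 114, 113, 111, 110, 109, 109, 109, 110, 111, 112, 114, 115]
```

Call:
{"op": "step_arm", "data": {"series": [0, 0.003, 0.02, 0, 0, 0, 0.025, 0, 0, 0, 0.02, 0, 0, 0, 0.015, 0, 0, 0, 0.012, 0, 0, 0, 0.01, 0, 0, 0, 0.008, 0, 0, 0, 0, 0]}}

```text
time_s: 42.4
tool_pos: [0.5228, -0.2101, 0.2543]
tool_rot: [0.0, 0.698, 0.716, -0.0]
wrist_force: [-0.1, -1.3, -3.5]
width: 0.109
grip_force: 50.0
```

```bash
python3 - <<'E'
from h import *
go(.5222,-.2093,.0883,np.radians(1.42));s=bot.read_state(); print(s["time_s"],s["width"],s["grip_force"],s["wrist_force"],s["torque"])
E
```

```text
grasp now [ 0.5228 -0.2101  0.0913]  shift units [ 0.005 -0.004  0.02 ]  spin units -0.000 (deg -0.0) q6 -0.53
42.4 0.10946540560219889 49.99733090400696 [-0.13402407 -1.29933347 -3.48893228] [-0.14015695  0.05460665  0.00099352]
```

Call:
{"op": "step_arm", "data": {"series": [0, 0, 0.004, 0, 0, 0, 0.004, 0, 0, 0, 0.004, 0, 0, 0, 0.004, 0, 0, 0, 0.003, 0, 0, 0, 0.003, 0, 0, 0, 0, 0, 0, 0, 0, 0]}}

```text
time_s: 43.2
tool_pos: [0.5228, -0.21, 0.2513]
tool_rot: [0.0, 0.698, 0.716, -0.0]
wrist_force: [-1.1, -0.2, 1.9]
width: 0.109
grip_force: 50.0
```

```bash
python3 - <<'E'
from h import *
go(.5222,-.2093,.0883,np.radians(1.42));s=bot.read_state(); print(s["time_s"],s["width"],s["grip_force"],s["wrist_force"],s["torque"])
E
```

```text
grasp now [ 0.5228 -0.2101  0.0883]  shift units [ 0.005 -0.004  0.   ]  spin units 0.000 (deg 0.0) q6 -0.53
43.2 0.10944367923971482 50.000460147857666 [-1.12682093 -0.23127094  1.8793765 ] [-0.13466686  0.25634012 -0.02527729]
```

Landed at the expected height. Release and withdraw.

Call:
{"op": "step_arm", "data": {"series": [0, 0, 0.002, 0, 0, 0, 0, 0, 0, 0, 0, 0, 0, 0, 0, 0, 0, 0, -0.03, 0, 0, 0, -0.1, 0, 0, 0, -0.2, 0, 0, 0, -0.25, 0], "claw": 0.72}}

```text
time_s: 44.0
tool_pos: [0.5222, -0.2096, 0.3377]
tool_rot: [-0.002, 0.698, 0.716, -0.0]
wrist_force: [0.4, -1.4, -0.1]
width: 0.279
grip_force: 0.0
```

Call:
{"op": "step_arm", "data": {"series": [0, 0, -0.3, 0, 0, 0, -0.3, 0, 0.05, 0, -0.3, 0, 0.1, -0.1, -0.1, 0, 0.05, -0.05, 0, 0, 0, 0, 0, 0, 0, 0, 0, 0, 0, 0, 0, 0]}}

```text
time_s: 44.8
tool_pos: [0.4996, -0.1808, 0.4861]
tool_rot: [-0.001, 0.698, 0.716, -0.0]
wrist_force: [0.3, -0.4, -0.1]
width: 0.282
grip_force: 0.0
```

```bash
python3 - <<'E'
from quad import *
s=bot.read_state(); print(s["time_s"],s["width"],s["wrist_force"],s["tool_pos"])
M,im=snap("wrist","w7.png"); np.savez("w7.npz",K=M[0],R=M[1],c=M[2])
print([pix(M,p).round(1).tolist() for p in ((.4722,-.1415,.087),(.5722,-.139,.087),(.4757,-.2815,.087),(.5757,-.279,.087),(.4606,-.1278,.09),(.5865,-.1247,.09))])
g=cv2.GaussianBlur(cv2.cvtColor(im,cv2.COLOR_BGR2GRAY),(3,3),0).astype(int)
for x in (.49,.52,.555):
  a=pix(M,(x,-.115,.087)); b=pix(M,(x,-.16,.087)); n=46
  print("y-scan (1mm from y=-.115 down)",x,[int(g[int(round(p[1])),int(round(p[0]))]) for p in (a+(b-a)*t for t in np.linspace(0,1,n))])
for y in (-.155,-.17):
  a=pix(M,(.45,y,.087)); b=pix(M,(.60,y,.087))
  print("x-scan 2mm from .45",y,[int(g[int(round(p[1])),int(round(p[0]))]) for p in (a+(b-a)*t for t in np.linspace(0,1,76))])
E
```

```text
44.8 0.281945813678992 [ 0.29958514 -0.41895272 -0.10595767] [ 0.49960494 -0.18078074  0.48613388]
[[305.4, 147.1], [387.7, 147.0], [307.5, 253.1], [382.2, 253.1], [295.6, 135.4], [401.0, 135.4]]
y-scan (1mm from y=-.115 down) 0.49 [98, 100, 101, 101, 102, 103, 105, 110, 111, 111, 104, 98, 108, 134, 161, 161, 171, 161, 139, 116, 100, 92, 92, 92, 101, 117, 134, 145, 145, 147, 142, 134, 136, 155, 155, 181, 201, 210, 211, 208, 208, 201, 195, 190, 189, 189]
y-scan (1mm from y=-.115 down) 0.52 [174, 174, 174, 172, 163, 147, 130, 130, 118, 106, 97, 99, 111, 111, 126, 138, 149, 157, 155, 155, 139, 117, 105, 111, 125, 125, 137, 142, 142, 139, 137, 138, 138, 142, 160, 185, 205, 214, 214, 216, 216, 216, 216, 217, 217, 217]
y-scan (1mm from y=-.115 down) 0.555 [163, 162, 159, 152, 140, 140, 127, 117, 108, 105, 124, 158, 158, 187, 200, 202, 198, 184, 184, 156, 123, 103, 104, 119, 119, 135, 144, 146, 141, 130, 130, 121, 130, 157, 187, 206, 206, 213, 213, 212, 212, 211, 211, 211, 211, 211]
x-scan 2mm from .45 -0.155 [106, 101, 98, 99, 95, 93, 104, 118, 117, 103, 85, 95, 130, 136, 122, 129, 158, 202, 211, 208, 201, 198, 193, 192, 193, 199, 205, 209, 213, 215, 203, 184, 182, 163, 201, 216, 220, 220, 203, 159, 142, 119, 135, 163, 205, 210, 212, 212, 212, 211, 210, 210, 211, 212, 214, 178, 137, 101, 171, 202, 211, 188, 99, 70, 79, 143, 189, 188, 181, 193, 200, 138, 108, 95, 107, 108]
x-scan 2mm from .45 -0.17 [100, 99, 97, 96, 94, 94, 101, 116, 118, 108, 96, 92, 127, 135, 125, 118, 133, 187, 203, 212, 211, 209, 204, 201, 199, 200, 201, 207, 210, 216, 212, 201, 175, 149, 171, 216, 220, 219, 204, 191, 144, 117, 122, 171, 185, 192, 194, 202, 204, 202, 201, 202, 206, 218, 224, 194, 113, 96, 140, 180, 213, 166, 120, 71, 77, 136, 186, 189, 185, 194, 201, 144, 111, 93, 98, 107]
```

```bash
python3 -c "
from workcell import bot
print(bot.finish_job())"
```

```text
the job is handed in; nothing more can be done
None
```

The job is handed in at about 45 s: the lid was left open, and both trays came down at their expected home heights; I viewed 11 pictures, one over the limit of 10, and the gripper's end plate pressed the open lid with up to about 9 N on the first try with the deep tray, so I took that tray out to regrip it.

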